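# Snap the end cap onto a film cassette in a two-handled press

### The job

The film cassette whose end cap still stands proud needs closing: stand it upright, cap up, in the cup of the two-handled press, swing the raised upper handle over and gently press the handles together, feeling the resistance rise and then give as the cap snaps fully home. Close the cap with the press only, not with the fingers, stop as soon as it has given so that the cassette is not crushed, leave it standing in the cup and let go. Leave the other things on the table alone.

Things in the scene. Friction and masses are not known exactly. Their poses are not given: they have to be found in the camera images.
- cassette_mid (a point): Film cassette to close: loose upright dark metal can 25 mm across, shell 44 mm tall; a bright metal end cap (23 mm across, 4 mm thick) stands above it on a black neck with a 6 mm gap. 54 mm tall in all, 48 mm once closed; 65 to 110 g. Point on its axis, 25 mm above its underside, z axis to the cap. Stands on a 2 mm mat.
- cassette: The same cassette with its cap; origin at the centre of its underside, z axis to the cap end. Hold it by the shell with the fingertips at least 12 mm above its underside, so that they clear the cup. A 2 mm black lip up one side of the shell is looks only.
- cap (a joint): How far the end cap is pressed in: 0 = standing 6 mm proud, 0.006 m = fully home. A catch resists: it stands firm up to a push of about 26 N, then yields, the push falling to nothing at 3 mm, and from there the cap is pulled home by itself and stays.
- cup_floor (a point): Centre of the floor of the round aluminium cup on the press's lower handle, 32 mm above the table. Cup 29 mm wide inside, flaring to 37 mm at its mouth, 7.5 mm deep, 43 mm over its outside. z axis up; x axis = hinge direction; -y axis points along the handles, away from the hinges.
- press: The press's wooden base, fixed, 90 (x) by 190 (y) by 12 mm; origin under the cup's centre, axes as the cup's. Two steel cheeks 70 mm to +y carry the hinges, 50 mm wide over all, 120 mm tall. The lower handle, a steel bar 24 mm wide with its top 30 mm above the table, ends 145 mm to -y; it is stiffly sprung (the cup sinks 1 mm for 20 N).
- handle: Upper handle, steel bar 18 mm wide, 14 mm thick. Origin on its hinge pin, 105 mm above the table, 70 mm to the cup's +y. Its -y axis runs along the bar to the grip, x axis is the hinge. Level = closed. It starts raised 1.95 to 2.25 rad from level, leaning away past upright; stays where left (friction 0.3 N m); swings down to 0.12 rad below level.
- handle_die (a point): Point on the bar's centre line, 68 mm from the hinge, over the round steel die (17 mm) that pushes on the cap. The die's end is 25 to 39 mm below this point: a screw setting that differs each time and is not measured. So the die meets the raised cap with the handle 0.12 to 0.33 rad above level; the cap is home about 0.09 rad lower. Over 42 N from the die crushes the cassette.
- handle_grip (a point): Centre of the upper handle's round rubber grip (20 mm thick, 72 mm long), 155 mm from the hinge; x axis = hinge, -y axis to the handle's end 35 mm farther. Pinch it from above across the hinge direction, or press it down from above: about 13 N here passes the peak, some 18 N crushes; on a closed cap the force grows 4 N per mm.
- closed_cassette: A cassette already closed, 48 mm tall, cap flush on the shell: leave alone. Origin at its underside.
- film_pot: Black plastic film pot with grey lid, 32 mm across, 52 mm tall, loose: leave alone. Origin at its underside.
- loupe: Black waisted loupe, 48 mm across, 45 mm tall, loose: leave alone. Origin at its underside.
- tape: Roll of brown tape lying flat, 90 mm across, 24 mm tall, loose: leave alone. Origin at its underside.
- mug: White mug 76 mm across, 90 mm tall, loose: leave alone. Origin at its underside.
- brush: Dusting brush lying on the mat, loose: leave alone.
- cleaner: Clear bottle 60 mm across, 170 mm tall, loose: leave alone. Origin at its underside.

How it is judged:
By the outcome, as a careful person would: the job done as asked, in the order asked, and still so for the second after the job is handed in, with the robot touching nothing.
It also fails if it takes over 72 s, if anything falls off the work surface, if the arm or the gripper's body presses on something with over 40 N, if the wrist force passes 120 N, or if a joint passes its speed limit or range.

### The arm

A 7-joint arm with a two-finger parallel gripper is mounted at the origin on the work surface. World frame = base frame: x ahead of the robot, y to its left, z up, the work surface at z = 0. Lengths are in m, angles in rad, forces in N, time in s.
With the tool pointing down it reaches from about 0.4 to 0.85 m from the base axis. Payload 10.4 kg.
Tool frame: the origin (TCP) lies between the finger pads; the fingertips stand tip_extent ahead of it and the grasp point (between the pads) lies 2 mm behind it (tip_extent is the distance from the TCP to the fingertips, in m); z points along the fingers, y is the direction in which the jaws open and shut (so a half turn about z gives the same grasp; the last joint's range is limited). The gripper opens to 87 mm and grips with 3 to 60 N. Pads are 19 mm wide; open, the fingers measure 117 mm over their backs; the gripper's body (75 mm by 190 mm) begins 51 mm behind the grasp point.
Start: joints at [-1.131, 0.332, -0.065, 1.46, 0.022, 1.35, -0.088], TCP at [0.279, 0.559, 0.24] pointing down, gripper open.
Joint ranges: [-2.6, 2.6], [-0.5, 2.12], [-1.47, 1.34], [0.16, 2.42], [-1.27, 4.41], [0.06, 2.06], [-2.6, 2.6]. Speed limits (rad/s): [2.22, 2.22, 2.79, 2.79, 3.14, 3.14, 3.14].

### API

Orientations are given as a unit quaternion [x, y, z, w].
In Python, from bench import read_state, camera, camera_params, close_job, tip_extent gives the robot as it stands. The module is installed in compiled form; this text tells all that it offers.
- The arm moves only by the tool send_rows, never from a script. Its argument "steps" is a list of rows, each a list of 7 numbers: the turn, a rotation vector about the tool's x, y, z in degrees, then the shift along the tool's x, y, z in m, then the gripper's target within -1 to 1 (shut at 1, half-way at 0, fully open at -1). In form: [[ax, ay, az, x, y, z, jaw], ...]. A call has exactly 10 rows; each row shifts and turns the pose as measured when the row begins, along the tool's axes as they then stand; what a row does not reach is not made up. A row lasts 1/10 s, in which the tool goes at most 50 mm and 8.59 degrees, less where a joint would pass 70% of its speed; a pose out of reach is approached as far as the arm can. A call with a gripper value outside its range is refused whole. The fingers move at their own pace and stop on an object; "force" is the grip in N (left out, the last holds). Time passes only in rows, so rows that do not move let the fingers close, or fill a call up. It gives the time, the measured TCP pose, the force and the opening at its end, in the units of the state.
- read_state(): the state, without advancing time (a new reading comes with each control period).
- camera(name): name is "side" or "top"; returns (picture, depth): 384x512x3 uint8, blue, green, red; 384x512 float32, m along the optical axis (not along the pixel's ray), 0 where there is no reading.
- camera_params(name): a dict with "camera_matrix" (3x3 intrinsics, pixels), "world_from_camera" (4x4, takes a point from camera to world coordinates). Camera axes: x right, y down, z forward; pixel columns grow to the right and rows downward; lengths in m; the calibration is good to about 2 mm. A picture is of the moment at which its call begins. camera_params takes no time and is no camera call.
- close_job(): hands the job in, once; it reports no verdict.
The state is a dict: "time": time; "joint_positions": joint angles; "joint_vel": joint speeds; "joint_torque": joint torques, N m; "ee_pos": TCP position; "eef_rot": TCP orientation; "ft_force": force on the tool from outside, world axes, zero at the start; "torque": the same for the moment, N m; "width": finger opening in m.
Only numpy, scipy, OpenCV 4.12 (cv2) and the standard library are available. Lean on these libraries where they do the work, as an engineer would, in place of code of your own. Each camera call takes 0.05 s, during which the arm holds its last target.

## Working session

There is one attempt and no reset: what is moved stays moved. The work goes in short steps, Python scripts to look and compute and a tool call to move; the robot and the scene stay as the last step left them, time stands still between calls to the robot, and variables do not carry over. Pictures are saved under pics/ and viewed, and the job is handed in when it is done.

Besides the shell and the picture viewer there is one more tool, called after "Emit:" as a command line: name --pt "numbers of a row" for each row, then --argument value for the rest. send_rows: Moves the arm, as the interface text tells. Its arguments: {"type":"object","properties":{"steps":{"type":"array"},"force":{"type":"number"}},"required":["steps"]}

```bash
mkdir -p pics; ls
python3 - <<'E'
from bench import *
import bench,cv2,numpy as np
print(read_state()); print(tip_extent if not callable(tip_extent) else tip_extent())
for n in("side","top"):
    p,d=camera(n); cv2.imwrite(f"pics/{n}0.png",p); np.save(f"pics/{n}0d.npy",d); c=camera_params(n); print(n,c)
E
```

```text
pics
{'time': 0.0, 'joint_positions': array([-1.13059454,  0.3328888 , -0.06470537,  1.46093842,  0.02161895,
        1.34990566, -0.08848783]), 'joint_vel': array([-3.26640854e-05, -9.65840744e-04,  1.00809590e-03,  2.07977781e-03,
        1.24727644e-03, -4.41314932e-04,  1.08990576e-04]), 'joint_torque': array([ 8.76369832e-04, -6.23266697e+01,  2.52487266e-02, -3.89883327e+01,
       -6.12802966e-02,  3.97888420e-02,  1.32743426e-04]), 'ee_pos': array([0.27887989, 0.55892325, 0.23874476]), 'eef_rot': array([ 2.29320640e-01,  9.73350668e-01, -7.11153699e-04, -1.24625957e-04]), 'ft_force': array([0.68623076, 0.23423777, 0.57630149]), 'torque': array([-0.02687937,  0.01178862,  0.00011031]), 'width': 0.08716547654082171}
0.017
side {'camera_matrix': array([[363.39434508,   0.        , 254.65258616],
       [  0.        , 363.39434508, 190.90793705],
       [  0.        ,   0.        ,   1.        ]]), 'world_from_camera': array([[ 0.96069172, -0.15981354,  0.22700452,  0.28723305],
       [-0.27647474, -0.47664424,  0.83448905, -0.93291254],
       [-0.02516225, -0.86444774, -0.50209259,  0.67032569],
       [ 0.        ,  0.        ,  0.        ,  1.        ]])}
top {'camera_matrix': array([[482.45632587,   0.        , 253.23439839],
       [  0.        , 482.45632587, 195.54155508],
       [  0.        ,   0.        ,   1.        ]]), 'world_from_camera': array([[ 0.01747561, -0.98271614,  0.18429212,  0.29958316],
       [-0.99972202, -0.01425636,  0.01877883, -0.00896659],
       [-0.01582693, -0.18456906, -0.9826921 ,  1.35942174],
       [ 0.        ,  0.        ,  0.        ,  1.        ]])}
```

View pics/side0.png

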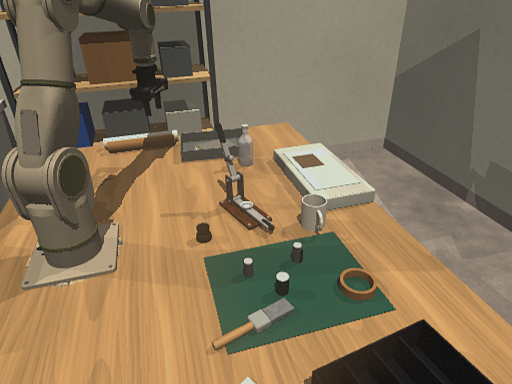

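View pics/top0.png

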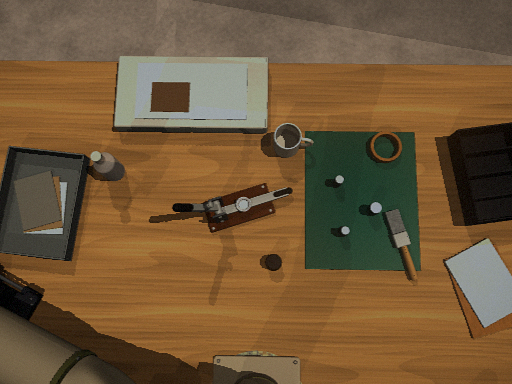

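Run:
```python
import cv2,numpy as np
s=cv2.imread("pics/side0.png");t=cv2.imread("pics/top0.png")
a=cv2.resize(s[225:305,225:325],(500,400),interpolation=cv2.INTER_CUBIC)
b=cv2.resize(t[165:245,315:390],(375,400),interpolation=cv2.INTER_CUBIC)
cv2.imwrite("pics/z1.png",a);cv2.imwrite("pics/z2.png",np.hstack([b,cv2.resize(t[170:245,165:300],(720,400))[:,:425]]))
c=cv2.resize(t[175:240,165:300],(780,376),interpolation=cv2.INTER_CUBIC);cv2.imwrite("pics/z3.png",c)
cv2.imwrite("pics/z4.png",cv2.resize(s[115:245,200:290],(415,600),interpolation=cv2.INTER_CUBIC))
```

```text
(no output)
```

View pics/z1.png

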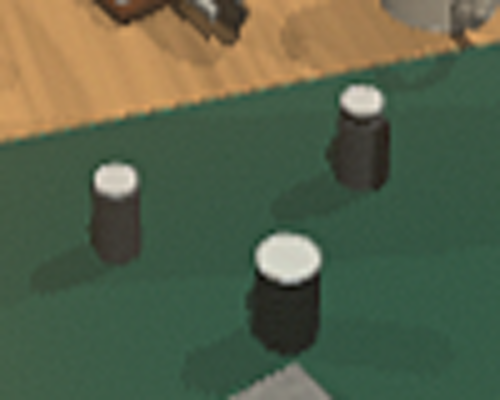

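View pics/z3.png

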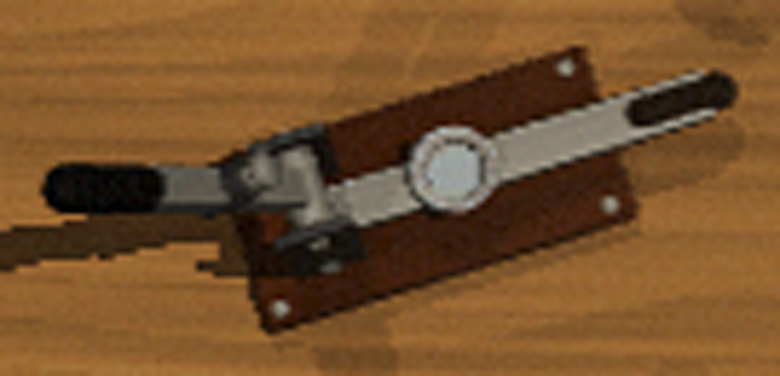

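View pics/z4.png

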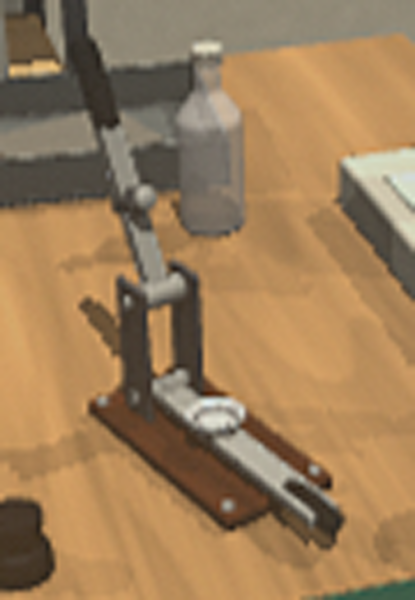

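View pics/z2.png

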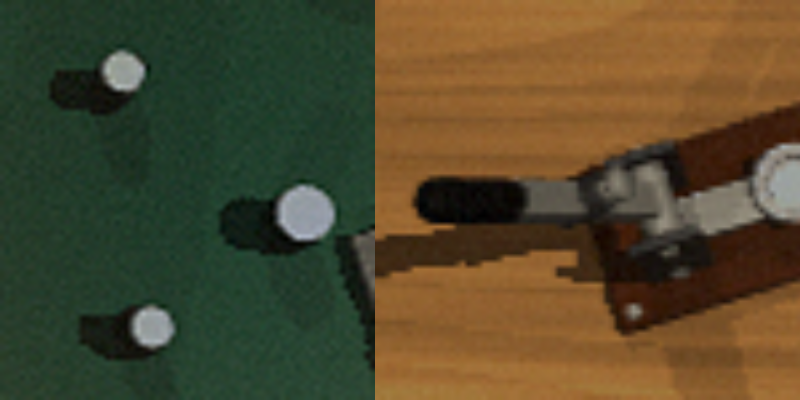

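```bash
cat > h.py <<'E'
from bench import *
import cv2,numpy as np
def ray(n,u,v):
    c=camera_params(n);K=c["camera_matrix"];T=c["world_from_camera"]
    d=T[:3,:3]@np.linalg.solve(K,[u,v,1.]);return T[:3,3],d
def onz(n,u,v,z):
    o,d=ray(n,u,v);return o+d*(z-o[2])/d[2]
def tri(us,ut):
    o1,d1=ray("side",*us);o2,d2=ray("top",*ut)
    A=np.stack([d1,-d2],1);s=np.linalg.lstsq(A,o2-o1,rcond=None)[0]
    p,q=o1+s[0]*d1,o2+s[1]*d2;return (p+q)/2,np.linalg.norm(p-q)
def proj(n,p):
    c=camera_params(n);q=np.linalg.inv(c["world_from_camera"])@[*p,1];w=c["camera_matrix"]@q[:3];return w[:2]/w[2]
def blobs(im,roi,lo,hi,amin=5):
    x0,y0,x1,y1=roi;h=cv2.cvtColor(im[y0:y1,x0:x1],cv2.COLOR_BGR2HSV)
    m=cv2.inRange(h,lo,hi);n,l,st,ce=cv2.connectedComponentsWithStats(m)
    return [(st[i][4],tuple(st[i][:4]+[x0,y0,0,0]),ce[i]+[x0,y0]) for i in range(1,n) if st[i][4]>=amin]
E
python3 - <<'E'
from h import *
s=cv2.imread("pics/side0.png");t=cv2.imread("pics/top0.png")
print("side caps");bs=blobs(s,(235,235,310,295),(0,0,110),(180,80,255));[print(b) for b in bs]
print("top caps");bt=blobs(t,(320,165,390,242),(0,0,110),(180,80,255));[print(b) for b in bt]
for a in bs:
  for b in bt:
    p,g=tri(a[2],b[2])
    if g<.01: print(a[2].round(1),b[2].round(1),p.round(4),g.round(4))
print("cup top");[print(b) for b in blobs(t,(225,190,262,220),(0,0,140),(180,70,255))]
print("base top");[print(b) for b in blobs(t,(195,175,280,240),(0,120,20),(12,255,110),30)]
print("handle screws")
E
```

```text
side caps
(np.int32(46), (np.int64(293), np.int64(242), np.int64(9), np.int64(6)), array([297. , 244.5]))
(np.int32(52), (np.int64(244), np.int64(257), np.int64(9), np.int64(8)), array([247.80769231, 260.5       ]))
(np.int32(109), (np.int64(276), np.int64(271), np.int64(13), np.int64(11)), array([282.10091743, 276.03669725]))
top caps
(np.int32(47), (np.int64(336), np.int64(175), np.int64(8), np.int64(8)), array([339.36170213, 178.80851064]))
(np.int32(97), (np.int64(371), np.int64(202), np.int64(11), np.int64(11)), array([375.84536082, 207.07216495]))
(np.int32(48), (np.int64(342), np.int64(226), np.int64(8), np.int64(8)), array([345.16666667, 229.9375    ]))
[297.  244.5] [339.4 178.8] [ 0.5943 -0.221   0.0551] 0.0006
[247.8 260.5] [345.2 229.9] [ 0.4536 -0.2356  0.0487] 0.0005
[282.1 276. ] [375.8 207.1] [ 0.5169 -0.3195  0.0529] 0.0011
cup top
(np.int32(6), (np.int64(257), np.int64(195), np.int64(5), np.int64(3)), array([258.83333333, 196.        ]))
(np.int32(120), (np.int64(236), np.int64(197), np.int64(15), np.int64(14)), array([242.425, 203.725]))
(np.int32(44), (np.int64(252), np.int64(198), np.int64(10), np.int64(8)), array([256.72727273, 201.59090909]))
(np.int32(12), (np.int64(232), np.int64(207), np.int64(5), np.int64(5)), array([233.91666667, 209.58333333]))
base top
(np.int32(365), (np.int64(221), np.int64(183), np.int64(48), np.int64(24)), array([244.08493151, 193.99452055]))
(np.int32(626), (np.int64(206), np.int64(201), np.int64(69), np.int64(32)), array([240.62939297, 216.11821086]))
handle screws
```

Run:
```python
from h import *
t=cv2.imread("pics/top0.png");s=cv2.imread("pics/side0.png")
# screws refine: bright blobs in small rois
for u,v in((263.1,186.8),(270.7,210.3),(213.6,228.1)):
    x,y=int(u),int(v);g=cv2.cvtColor(t[y-4:y+5,x-4:x+5],cv2.COLOR_BGR2GRAY).astype(float);g=np.clip(g-np.median(g)-25,0,None)
    yy,xx=np.mgrid[-4:5,-4:5];c=(x+(g*xx).sum()/g.sum(),y+(g*yy).sum()/g.sum());print(np.round(c,2),onz("top",*c,0.014).round(4))
h=cv2.cvtColor(t,cv2.COLOR_BGR2HSV)
for r in range(192,216): print(r,' '.join('%3d'%x for x in h[r,226:262,2]))
```

```text
[262.91 183.78] [ 0.5864 -0.0102  0.014 ]
[271.  210.9] [ 0.5086 -0.0341  0.014 ]
[212.71 229.55] [0.4532 0.1287 0.014 ]
192 125 125 125 125 125 126 128 117  69  75  58  56  57  61  60  63  63  65  63  64  63  59  64  62  67  56  65  60  63  65  67  60  63  63  65  62
193 132 129 133 135 122  75  49  53  48  61  58  59  56  58  63  67  64  63  65  64  59  63  60  62  61  62  62  70  59  61  64  61  58  57  60  55
194 132 100  80  69  58  58  57  59  61  60  58  60  59  58  63  57  59  63  60  63  62  61  63  66  62  64  63  68  63  61  62  58  55  55  57  58
195  56  52  54  56  57  57  61  58  56  59  64  59  58  61  58  60  60  61  56  65  69  63  63  64  67  61  61  60  61  57  55  49  42  68 118 142
196  51  58  58  65  68  57  60  62  56  57  64  54  63  62  59  63  68  82  73  59  55  57  58  60  62  59  52  56  57  50  98 148 143 142 140 138
197  53  64  62  68  60  60  61  60  61  56  62  61  58  61 105 177 163 157 159 164 123  72  50  61  53  58  53  83 145 148 135 139 140 134 135 134
198  59  66  57  57  61  61  61  60  61  69  61  57  93 166 155 149 145 151 150 144 147 151
[... 1872 characters left out ...]
 111  64  38  26  28  38  57  62  93 114 100  53  53  54  53  56  53  57  57  57  59  59  62  62  51  65  64
212 144 137 137 139 143 136  91  58  42  51  53  56  58  26  23  34  52  57  53  50  50  52  55  59  57  52  53  52  61  55  56  58  68  71  63  74
213  88 143 121  67  38  34  48  53  54  60  61  55  58  56  57  54  54  54  56  55  57  54  54  52  59  59  55  54  59  64  67  63  67  72  71  64
214  28  41  46  50  49  54  61  60  60  52  54  57  54  57  54  62  54  57  57  57  56  52  54  49  49  49  51  63  65  66  70  67  72  64  66  74
215  26  40  51  54  54  59  58  57  54  54  54  60  57  55  55  52  57  55  54  50  56  55  50  54  61  52  63  67  68  69  69  73  75  68  68  71
```

Run:
```python
from h import *
t=cv2.imread("pics/top0.png");s=cv2.imread("pics/side0.png")
h=cv2.cvtColor(t,cv2.COLOR_BGR2HSV);roi=np.zeros(t.shape[:2],np.uint8);roi[178:236,200:282]=1
m=cv2.inRange(h,(0,120,40),(9,255,85))*roi
m=cv2.morphologyEx(m,cv2.MORPH_OPEN,np.ones((2,2),np.uint8))
v=t.copy();v[m>0]=(0,255,0);cv2.imwrite("pics/m1.png",cv2.resize(v[170:245,165:300],(780,433),interpolation=0))
ys,xs=np.nonzero(m);P=np.array([onz("top",x,y,.012)[:2] for x,y in zip(xs,ys)])
r=cv2.minAreaRect(P.astype(np.float32)*1000);print(r,cv2.boxPoints(r).round(0))
print("cupfloor",onz("top",243,204.4,.032),"rim",onz("top",243,203.9,.0395))
# cup in side
hs=cv2.cvtColor(s,cv2.COLOR_BGR2HSV)
for rr in range(196,214): print(rr,' '.join('%3d'%x for x in hs[rr,236:262,2]))
```

```text
((476.0279541015625, 49.885868072509766), (3.20936918258667, 23.065284729003906), 9.07211971282959) [[473.  61.]
 [476.  38.]
 [479.  39.]
 [476.  62.]]
cupfloor [0.52295686 0.04452682 0.032     ] rim [0.52310187 0.04425469 0.0395    ]
196 138 145 173 170 132  74  66  60 154 200 196 193 189 182 183 190 195 195 186 187 190 198 199 198 196 194
197 165 158 153 148 125  73  66  64 102 159 198 199 193 186 183 186 193 197 191 187 190 197 199 199 198 194
198 144 147 145 145 106  62  61  69  91 109 161 200 200 192 185 183 190 196 194 188 187 192 197 201 200 195
199 140 145 164 171 154 123  69  63  87  99 110 151 175 196 190 185 186 192 199 194 187 188 192 202 201 197
200 168 164 175 177 179 170 125  66  70  87  92  90 108 160 188 185 183 189 196 196 188 187 188 197 201 200
201 184 181 174 172 172 173 167 175 191 193 194 193 183 190 202 185 183 188 195 197 195 188 183 191 200 204
202 126 172 176 171 168 181 203 219 234 233 223 201 221 224 212 202 190 178 183 187 190 183 176 187 197 206
203  83 120 173 188 189 206 220 181 153 159 166 148 167 153 176 193 211 163 173 182 184 180 175 178 185 193

[... 379 characters left out ...]
 125 146 113  91  96  99  99  95 122 162 201 194 183
208  99 102  93  90  67  75  74  87 105 129 130 105  98  90  66 138 162 123  99  98  99  98 113 158 174 185
209  95 100 101 105  71  65  70  80  75  70 109 117 123 127 143 175 183 164 131  98  97  99  97 101 118 165
210  96  95  98 102  72  66  64  72  72  71 112 171 183 168 183 181 180 181 173 150  99  96 100 101  94 122
211  96  94  96  98  90  70  66  61  67  70  91 135 184 191 188 185 183 186 186 180 172 106  96  99  99  95
212  93  93  94  96 100  90  91  94  68  63  73  82 126 164 193 188 184 183 183 182 190 164 121  97  95  99
213  94  95  94  94  94  98 101 104  91  90  65  70  79 110 155 189 188 184 183 181 183 185 169 145 100  96
```

View pics/m1.png

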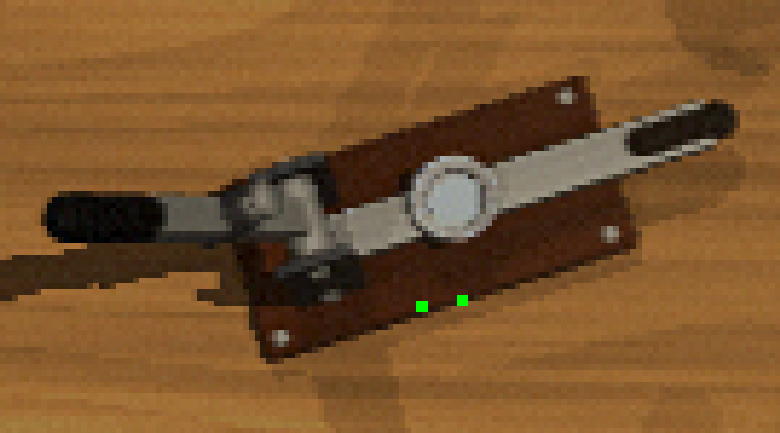

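Run:
```python
from h import *
t=cv2.imread("pics/top0.png")
h=cv2.cvtColor(t,cv2.COLOR_BGR2HSV);roi=np.zeros(t.shape[:2],np.uint8);roi[178:236,200:282]=1
print(h[215,245],h[194,245],h[240,245])
m=cv2.inRange(h,(0,100,35),(12,255,90))*roi
m=cv2.morphologyEx(m,cv2.MORPH_OPEN,np.ones((3,3),np.uint8))
v=t.copy();v[m>0]=(0,255,0);cv2.imwrite("pics/m2.png",cv2.resize(v[170:245,165:300],(780,433),interpolation=0))
# corners by line fits: bottom long edge, right short edge, top long edge
def fit(p): p=np.array(p,float);l=cv2.fitLine(p.astype(np.float32),cv2.DIST_HUBER,0,.01,.01).ravel();return l
W=lambda x,y:onz("top",x,y,.012)[:2]
bot=[W(x,np.nonzero(m[:,x])[0].max()+.5) for x in range(215,268)]
top=[W(x,np.nonzero(m[:,x])[0].min()-.5) for x in range(224,262)]
rt=[W(np.nonzero(m[y])[0].max()+.5,y) for y in list(range(186,193))+list(range(204,210))]
lf=[W(np.nonzero(m[y])[0].min()-.5,y) for y in range(214,228)]
for n,p in(("bot",bot),("top",top),("rt",rt),("lf",lf)):
    l=fit(p);print(n,l,np.degrees(np.arctan2(l[1],l[0])))
ys,xs=np.nonzero(m);P=np.array([W(x,y) for x,y in zip(xs,ys)])
r=cv2.minAreaRect(P.astype(np.float32)*1000);print(r)
```

```text
[ 14 199  50] [ 10 210  63] [ 15 166 152]Traceback (most recent call last):
  File "<stdin>", line 11, in <module>
    return umr_maximum(a, axis, None, out, keepdims, initial, where)
ValueError: zero-size array to reduction operation maximum which has no identity
```

View pics/m2.png

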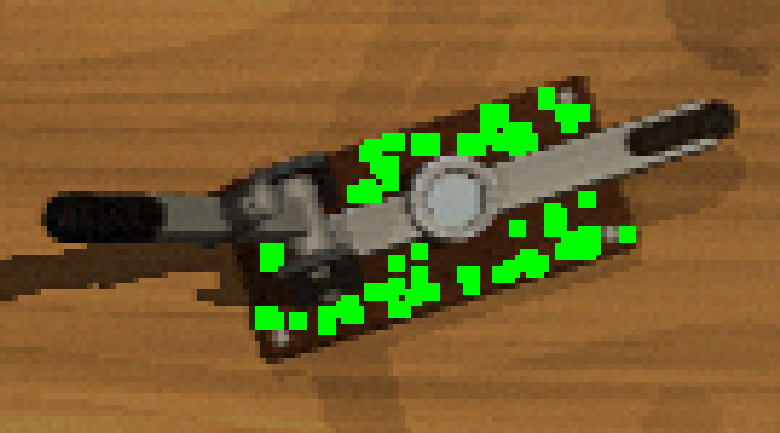

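Hue is noisy; use brightness (base darker than ~95, saturated).

Run:
```python
from h import *
t=cv2.imread("pics/top0.png")
h=cv2.cvtColor(t,cv2.COLOR_BGR2HSV);roi=np.zeros(t.shape[:2],np.uint8);roi[178:236,208:278]=1
m=cv2.inRange(h,(0,130,30),(25,255,92))*roi
m=cv2.morphologyEx(m,cv2.MORPH_OPEN,np.ones((2,2),np.uint8))
v=t.copy();v[m>0]=(0,255,0);cv2.imwrite("pics/m3.png",cv2.resize(v[170:245,165:300],(780,433),interpolation=0))
def fit(p): return cv2.fitLine(np.array(p,np.float32),cv2.DIST_HUBER,0,.01,.01).ravel()
W=lambda x,y:onz("top",x,y,.012)[:2]
# top edge + screws
bot=[W(x,np.nonzero(m[:,x])[0].max()+.5) for x in range(216,268)]
top=[W(x,np.nonzero(m[:,x])[0].min()-.5) for x in range(226,262)]
for n,p in(("bot",bot),("top",top)):
    l=fit(p);print(n,l,np.degrees(np.arctan2(l[1],l[0])))
for u,v in((262.5,186.5),(270.5,210.5),(213.6,228.5)):
    x,y=int(u),int(v);b=t[y-3:y+4,x-3:x+4].astype(int);print(b.min(2))
# grip of raised handle in world via depth top
d=np.load("pics/top0d.npy");print(d[208,170:215].round(3))
```

```text
bot [ 0.31787202 -0.94813365  0.4691536   0.04827343] -71.46572
top [ 0.32155666 -0.94689035  0.5679697   0.04305976] -71.242905
[[ 47  43  52  38  27  10  15]
 [ 33  21  18  12  12   3  15]
 [ 14  17  21  59  74   7  17]
 [ 14  21  64 127 113  51  16]
 [ 18  13  44 102 107  29  13]
 [ 12  11   9  20  22  13  12]
 [ 16  12  20  19  15  18  21]]
[[ 15  17  15   9  18   7  16]
 [ 20  12  14  14  18  18  16]
 [ 18  22  65 117  82   9  14]
 [ 18  26  78 128 110  26  18]
 [ 18  14  43  88  59  12  13]
 [ 13  15  14  16  19  20   4]
 [ 18  15   8  18  12  27  24]]
[[ 16  15   8   6   5   8  13]
 [ 12   6   4   3  11  11   9]
 [  0  15  65 122  69  11   6]
 [  0  27  76 127 116  23  11]
 [ 13   4  48  85  42   7  16]
 [  7   2  17  15   2   1   0]
 [ 10   8   4  12   1   7  23]]
[1.381 1.381 1.381 1.103 1.098 1.1   1.103 1.099 1.103 1.099 1.107 1.113
 1.117 1.115 1.121 1.125 1.13  1.133 1.139 1.141 1.142 1.145 1.151 1.157
 1.162 1.167 1.17  1.178 1.177 1.178 1.184 1.186 1.192 1.198 1.196 1.197
 1.197 1.196 1.201 1.204 1.224 1.226 0.    1.236 1.241]
```

View pics/m3.png

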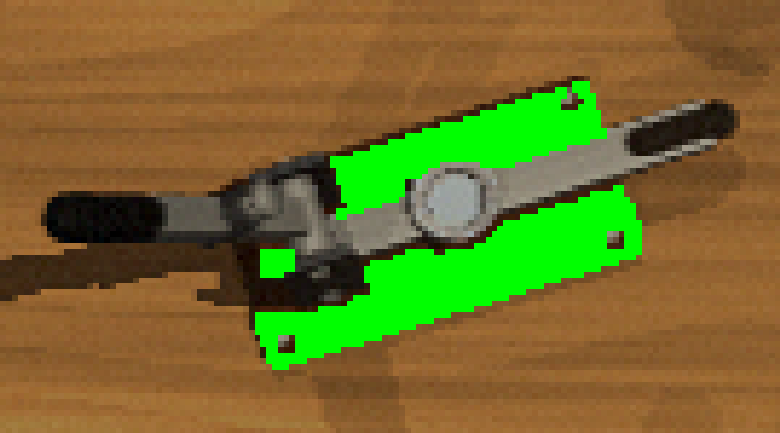

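Emit:
send_rows --pt "0 0 7 0 0 -0.012 -1" --pt "0 0 7 0 0 -0.012 -1" --pt "0 0 7 0 0 -0.012 -1" --pt "0 0 7 0 0 -0.012 -1" --pt "0 0 7 0 0 -0.012 -1" --pt "0 0 7 0 0 -0.012 -1" --pt "0 0 7 0 0 -0.012 -1" --pt "0 0 7 0 0 -0.012 -1" --pt "0 0 7 0 0 -0.012 -1" --pt "0 0 0 0 0 0 -1"

```text
time: 1.1
ee_pos: [0.2782, 0.5574, 0.3453]
eef_rot: [0.72, 0.694, -0.006, 0.002]
ft_force: [-0.2, 0.2, -0.2]
width: 0.0868
```

```bash
cat >> h.py <<'E'
from scipy.spatial.transform import Rotation as R
def rem(p,yaw):
    "remaining: tool-frame shift and rotvec(deg) to tool-down pose with tool y at yaw deg (mod 180)"
    s=read_state();r=R.from_quat(s["eef_rot"]);out=None
    for k in(0,180):
        a=np.radians(yaw+k);y=np.array([np.cos(a),np.sin(a),0]);z=np.array([0,0,-1.]);x=np.cross(y,z)
        t=R.from_matrix(np.stack([x,y,z],1));rv=(r.inv()*t).as_rotvec(degrees=True)
        if out is None or np.linalg.norm(rv)<np.linalg.norm(out): out=rv
    print("t",round(s["time"],2),"pos",s["ee_pos"].round(4),"F",s["ft_force"].round(1),"w",round(s["width"],4))
    print("rot",out.round(2),"shift tool",r.inv().apply(np.array(p)-s["ee_pos"]).round(4))
    print("tool x,y world",r.as_matrix()[:,0].round(3),r.as_matrix()[:,1].round(3))
E
python3 -c "
from h import *
rem([.594,-.221,.33],0)
m=blobs(cv2.imread('pics/top0.png'),(268,118,320,162),(0,0,120),(180,60,255),10)
for b in m: print(b,onz('top',*b[2],.09).round(3))"
```

```text
t 1.1 pos [0.2782 0.5574 0.3453] F [-0.2  0.2 -0.2] w 0.0868
rot [-0.26  0.64 -2.04] shift tool [-0.7665  0.3433  0.0224]
tool x,y world [ 0.036  0.999 -0.011] [ 0.999 -0.036 -0.004]
(np.int32(21), (np.int64(285), np.int64(123), np.int64(17), np.int64(12)), array([294.        , 126.42857143])) [ 0.732 -0.093  0.09 ]
(np.int32(95), (np.int64(274), np.int64(124), np.int64(37), np.int64(25)), array([288.45263158, 139.43157895])) [ 0.695 -0.078  0.09 ]
```

Emit:
send_rows --pt "0 0 -2 -0.038 0.017 0 -1" --pt "0 0 0 -0.038 0.017 0 -1" --pt "0 0 0 -0.038 0.017 0 -1" --pt "0 0 0 -0.038 0.017 0 -1" --pt "0 0 0 -0.038 0.017 0 -1" --pt "0 0 0 -0.038 0.017 0 -1" --pt "0 0 0 -0.038 0.017 0 -1" --pt "0 0 0 -0.038 0.017 0 -1" --pt "0 0 0 -0.038 0.017 0 -1" --pt "0 0 0 -0.038 0.017 0 -1"

```text
time: 2.1
ee_pos: [0.4551, 0.1701, 0.3382]
eef_rot: [0.687, 0.726, -0.012, 0.002]
ft_force: [1.7, 0.2, -0.6]
width: 0.0867
```

```bash
python3 -c "
from h import *
rem([.594,-.221,.33],0)"
```

```text
t 2.1 pos [0.4551 0.1701 0.3382] F [ 1.7  0.2 -0.6] w 0.0867
rot [-0.77  1.1   3.13] shift tool [-0.3979  0.1175  0.014 ]
tool x,y world [-0.055  0.998 -0.019] [ 0.998  0.054 -0.014]
```

Emit:
send_rows --pt "0 0 0.6 -0.041 0.013 0 -1" --pt "0 0 0.6 -0.041 0.013 0 -1" --pt "0 0 0.6 -0.041 0.013 0 -1" --pt "0 0 0.6 -0.041 0.013 0 -1" --pt "0 0 0.6 -0.041 0.013 0 -1" --pt "0 0 0.6 -0.041 0.013 0 -1" --pt "0 0 0.6 -0.041 0.013 0 -1" --pt "0 0 0.6 -0.041 0.013 0 -1" --pt "0 0 0.6 -0.041 0.013 0 -1" --pt "-0.7 1 0 -0.02 0.006 0 -1"

```text
time: 3.1
ee_pos: [0.5898, -0.2335, 0.3351]
eef_rot: [0.707, 0.707, -0.004, -0.002]
ft_force: [0.1, 0.4, -0.0]
width: 0.087
```

Run:
```python
from h import *
rem([.594,-.221,.15],0)
for n in("side","top"):
    p,d=camera(n); cv2.imwrite(f"pics/{n}1.png",p)
t=cv2.imread("pics/top1.png");s=cv2.imread("pics/side1.png")
cv2.imwrite("pics/c1.png",np.hstack([cv2.resize(t[130:250,290:410],(400,400)),cv2.resize(s[180:300,240:360],(400,400))]))
```

```text
t 3.1 pos [ 0.5898 -0.2335  0.3351] F [ 0.1  0.4 -0. ] w 0.087
rot [-0.49  0.23  0.05] shift tool [0.0132 0.0058 0.185 ]
tool x,y world [-0.001  1.    -0.004] [ 1.     0.001 -0.009]
```

View pics/c1.png

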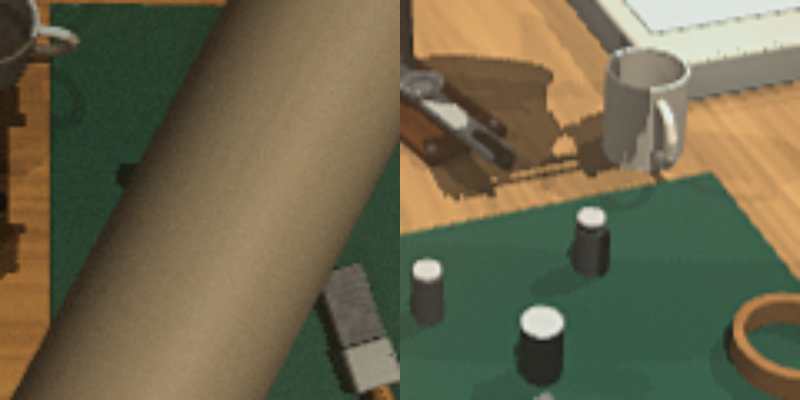

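Emit:
send_rows --pt "0 0 0 0.006 0.003 0.025 -1" --pt "0 0 0 0.006 0.003 0.025 -1" --pt "0 0 0 0.001 0 0.025 -1" --pt "0 0 0 0 0 0.025 -1" --pt "0 0 0 0 0 0.025 -1" --pt "0 0 0 0 0 0.025 -1" --pt "0 0 0 0 0 0.025 -1" --pt "0 0 0 0 0 0.02 -1" --pt "0 0 0 0 0 0.01 -1" --pt "-0.5 0.2 0 0 0 0 -1"

```text
time: 4.2
ee_pos: [0.5902, -0.213, 0.1156]
eef_rot: [0.695, 0.719, -0.001, -0.004]
ft_force: [-0.6, -0.4, 0.1]
width: 0.0869
```

Run:
```python
from h import *
rem([.594,-.221,.037],0)
p,d=camera("side"); cv2.imwrite("pics/side2.png",p)
cv2.imwrite("pics/c2.png",cv2.resize(p[130:310,200:400],(800,720))[:600])
```

```text
t 4.2 pos [ 0.5902 -0.213   0.1156] F [-0.6 -0.4  0.1] w 0.0869
rot [-0.42 -0.22  2.  ] shift tool [-0.0084  0.0041  0.0785]
tool x,y world [-0.035  0.999  0.004] [ 0.999  0.035 -0.007]
```

View pics/c2.png

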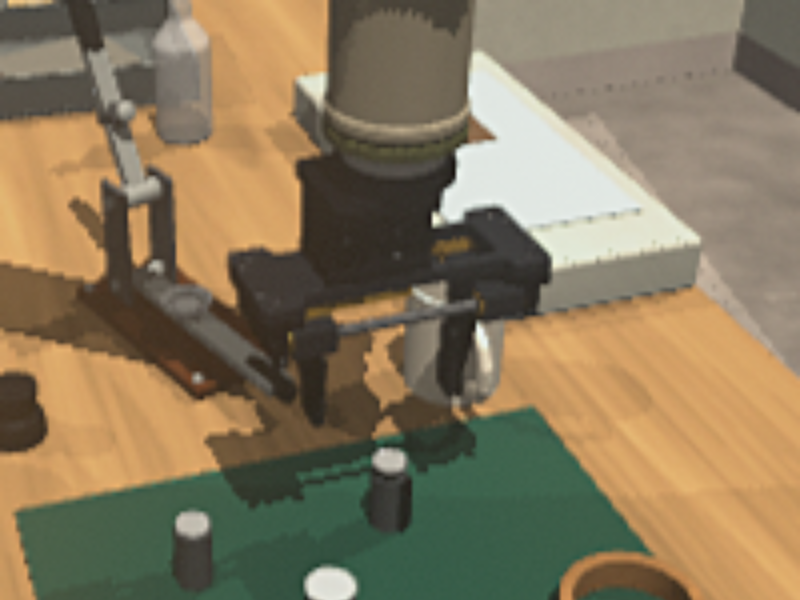

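Emit:
send_rows --pt "0 0 1 -0.004 0.002 0 -1" --pt "0 0 1 -0.004 0.002 0 -1" --pt "0 0 0 0 0 0.01 -1" --pt "0 0 0 0 0 0.01 -1" --pt "0 0 0 0 0 0.01 -1" --pt "0 0 0 0 0 0.01 -1" --pt "0 0 0 0 0 0.01 -1" --pt "0 0 0 0 0 0.005 -1" --pt "0 0 0 0 0 0 -1" --pt "0 0 0 0 0 0 -1"

```text
time: 5.25
ee_pos: [0.5959, -0.2225, 0.0591]
eef_rot: [0.708, 0.706, 0.0, -0.002]
ft_force: [-0.2, -0.8, -0.2]
width: 0.0869
```

Run:
```python
from h import *
rem([.594,-.221,.037],0)
p,d=camera("side"); cv2.imwrite("pics/side3.png",p)
cv2.imwrite("pics/c3.png",cv2.resize(p[150:300,220:380],(640,600)))
```

```text
t 5.25 pos [ 0.5959 -0.2225  0.0591] F [-0.2 -0.8 -0.2] w 0.0869
rot [-0.12 -0.18 -0.15] shift tool [ 0.0014 -0.0019  0.0221]
tool x,y world [0.003 1.    0.003] [ 1.    -0.003 -0.002]
```

View pics/c3.png

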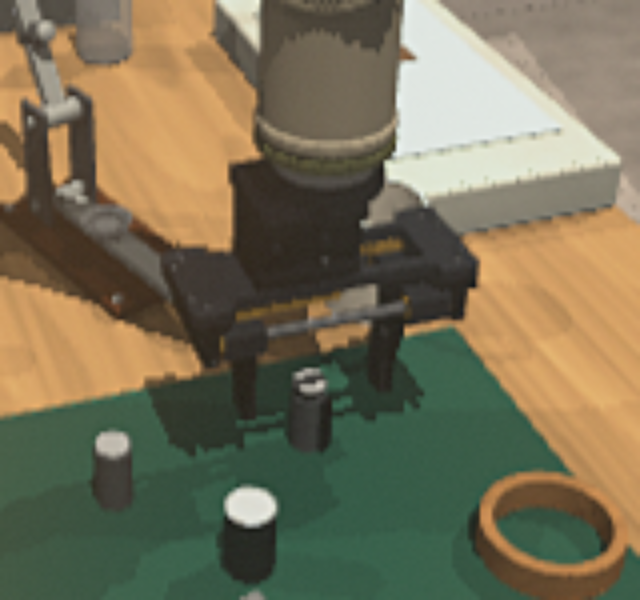

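Emit:
send_rows --pt "0 0 0 0.0013 -0.0018 0.006 -1" --pt "0 0 0 0 0 0.008 -1" --pt "0 0 0 0 0 0.005 -1" --pt "0 0 0 0 0 0.002 -1" --pt "0 0 0 0 0 0 -1" --pt "0 0 0 0 0 0 0" --pt "0 0 0 0 0 0 0.5" --pt "0 0 0 0 0 0 1" --pt "0 0 0 0 0 0 1" --pt "0 0 0 0 0 0 1" --force 20

```text
time: 6.3
ee_pos: [0.5948, -0.2212, 0.0377]
eef_rot: [0.708, 0.706, 0.001, -0.001]
ft_force: [-0.2, 0.1, 0.6]
width: 0.055
```

Run:
```python
from h import *
rem([.594,-.221,.037],0)
p,d=camera("side"); cv2.imwrite("pics/side4.png",p)
cv2.imwrite("pics/c4.png",cv2.resize(p[150:300,220:380],(640,600)))
```

```text
t 6.3 pos [ 0.5948 -0.2212  0.0377] F [-0.2  0.1  0.6] w 0.055
rot [ 0.01 -0.16 -0.14] shift tool [ 0.0002 -0.0008  0.0007]
tool x,y world [0.002 1.    0.003] [ 1.    -0.002  0.   ]
```

View pics/c4.png

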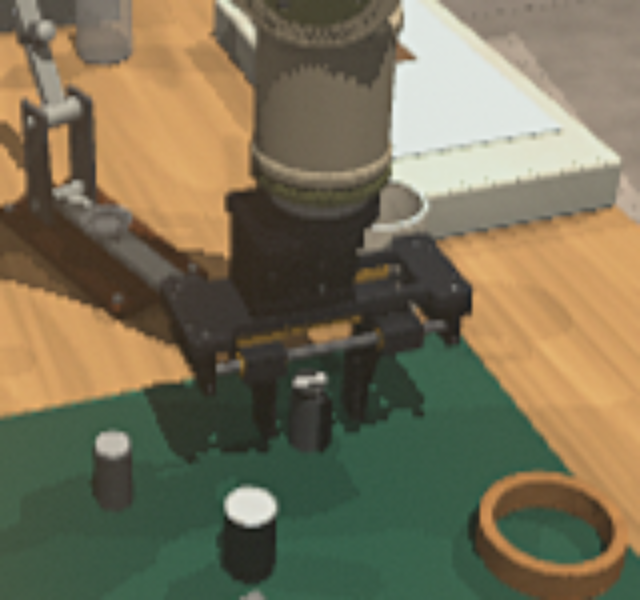

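Emit:
send_rows --pt "0 0 0 0 0 0 1" --pt "0 0 0 0 0 0 1" --pt "0 0 0 0 0 0 1" --pt "0 0 0 0 0 0 1" --pt "0 0 0 0 0 0 1" --pt "0 0 0 0 0 0 1" --pt "0 0 0 0 0 0 1" --pt "0 0 0 0 0 -0.005 1" --pt "0 0 0 0 0 -0.01 1" --pt "0 0 0 0 0 -0.01 1"

```text
time: 7.35
ee_pos: [0.5939, -0.221, 0.063]
eef_rot: [0.708, 0.706, 0.0, -0.002]
ft_force: [0.4, -0.4, -1.0]
width: 0.025
```

Run:
```python
from h import *
rem([.523,.0445,.2],18.65)
p,d=camera("side"); cv2.imwrite("pics/side5.png",p)
cv2.imwrite("pics/c5.png",cv2.resize(p[150:300,220:380],(640,600)))
```

```text
t 7.35 pos [ 0.5939 -0.221   0.063 ] F [ 0.4 -0.4 -1. ] w 0.025
rot [ -0.1   -0.21 -18.79] shift tool [ 0.2657 -0.0718 -0.1359]
tool x,y world [0.002 1.    0.003] [ 1.    -0.002 -0.002]
```

View pics/c5.png

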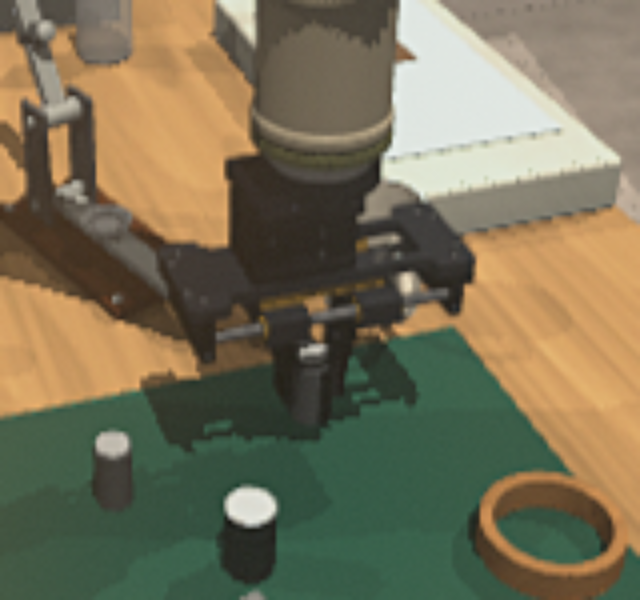

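Emit:
send_rows --pt "0 0 0 0 0 -0.025 1" --pt "0 0 0 0 0 -0.025 1" --pt "0 0 0 0 0 -0.025 1" --pt "0 0 0 0.02 -0.005 -0.02 1" --pt "0 0 0 0.03 -0.008 -0.01 1" --pt "0 0 0 0.03 -0.008 0 1" --pt "0 0 0 0.03 -0.008 0 1" --pt "0 0 0 0.03 -0.008 0 1" --pt "0 0 0 0.03 -0.008 0 1" --pt "0 0 0 0.02 -0.006 0 1"

```text
time: 8.4
ee_pos: [0.5439, -0.0302, 0.1813]
eef_rot: [0.711, 0.703, 0.004, 0.003]
ft_force: [-0.0, -0.5, -1.2]
width: 0.0243
```

Run:
```python
from h import *
rem([.523,.0445,.15],18.65)
```

```text
t 8.4 pos [ 0.5439 -0.0302  0.1813] F [-0.  -0.5 -1.2] w 0.0243
rot [ 5.500e-01 -1.000e-02 -1.928e+01] shift tool [ 0.0744 -0.022   0.0313]
tool x,y world [0.011 1.    0.002] [ 1.    -0.011  0.009]
```

Emit:
send_rows --pt "0.5 0 0 0.018 -0.005 0 1" --pt "0 0 0 0.02 -0.006 0.005 1" --pt "0 0 0 0.02 -0.006 0.005 1" --pt "0 0 0 0.012 -0.004 0.005 1" --pt "0 0 -4.5 0 0 0.005 1" --pt "0 0 -5 0 0 0.005 1" --pt "0 0 -5 0 0 0 1" --pt "0 0 -4.5 0 0 0 1" --pt "0 0 0 0 0 0 1" --pt "0 0 0 0 0 0 1"

```text
time: 9.4
ee_pos: [0.5227, 0.0452, 0.1595]
eef_rot: [0.58, 0.815, 0.004, 0.001]
ft_force: [-0.2, -0.6, -0.4]
width: 0.0242
```

Run:
```python
from h import *
rem([.523,.0445,.15],18.65)
for n in("side","top"):
    p,d=camera(n); cv2.imwrite(f"pics/{n}6.png",p)
t=cv2.imread("pics/top6.png");s=cv2.imread("pics/side6.png")
cv2.imwrite("pics/c6.png",np.hstack([cv2.resize(t[150:260,190:300],(400,400)),cv2.resize(s[130:240,190:300],(400,400))]))
```

```text
t 9.4 pos [0.5227 0.0452 0.1595] F [-0.2 -0.6 -0.4] w 0.0242
rot [ 0.45 -0.21  0.45] shift tool [-0.0008 -0.      0.0095]
tool x,y world [-0.327  0.945  0.004] [0.945 0.327 0.008]
```

View pics/c6.png

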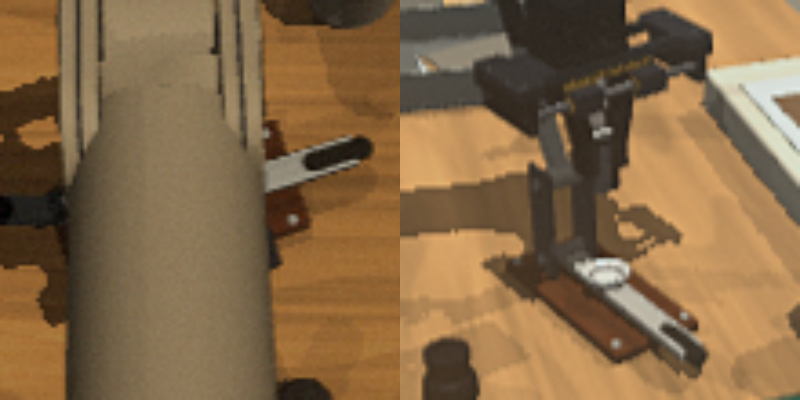

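Run:
```python
from h import *
s=cv2.imread("pics/side6.png")
cv2.imwrite("pics/c7.png",np.hstack([cv2.resize(s[155:185,230:262],(400,375),interpolation=0),cv2.resize(s[195:225,230:262],(400,375),interpolation=0)]))
p=read_state()["ee_pos"]
print("proj cap top",proj("side",[p[0],p[1],p[2]-.0357+.054]),"shell top",proj("side",[p[0],p[1],p[2]-.0357+.044]))
print("proj cup mouth pred",proj("side",[.523,.0443,.0395]),proj("side",[.520,.0435,.0395]))
print(onz("side",246.7,204.5,.0395),tri((246.7,204.5),(243,203.9)))
```

```text
proj cap top [244.29290704 165.50814032] shell top [244.42075205 168.42135574]
proj cup mouth pred [246.13192438 203.73521311] [245.30579823 204.01391882]
[0.52355631 0.03920197 0.0395    ] (array([0.52423419, 0.04431891, 0.03613839]), np.float64(0.001120375798901886))
```

View pics/c7.png

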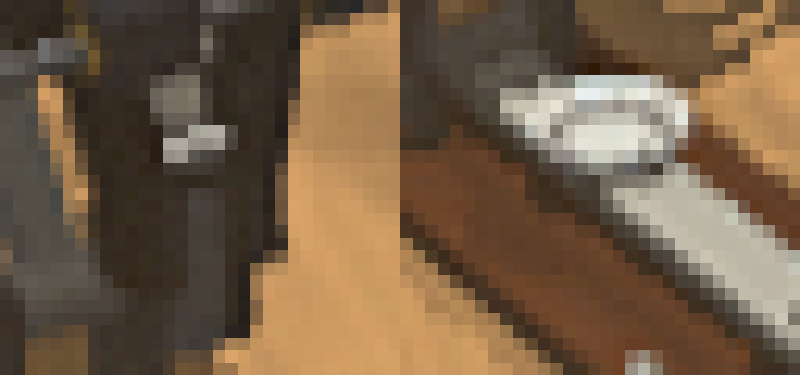

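Emit:
send_rows --pt "0.4 -0.2 0.4 -0.0006 -0.0015 0.01 1" --pt "0 0 0 0 0 0.012 1" --pt "0 0 0 0 0 0.012 1" --pt "0 0 0 0 0 0.012 1" --pt "0 0 0 0 0 0.01 1" --pt "0 0 0 0 0 0.004 1" --pt "0 0 0 0 0 0.002 1" --pt "0 0 0 0 0 0 1" --pt "0 0 0 0 0 0 1" --pt "0 0 0 0 0 0 1"

```text
time: 10.5
ee_pos: [0.5209, 0.0439, 0.0909]
eef_rot: [0.584, 0.812, -0.001, -0.0]
ft_force: [-0.0, -0.2, -0.9]
width: 0.0241
```

Run:
```python
from h import *
rem([.5215,.0443,.0677],18.65)
s,_=camera("side")
cv2.imwrite("pics/c8.png",cv2.resize(s[150:230,200:300],(750,600),interpolation=0))
```

```text
t 10.5 pos [0.5209 0.0439 0.0909] F [-0.  -0.2 -0.9] w 0.0241
rot [-0.09  0.03 -0.15] shift tool [0.0002 0.0007 0.0232]
tool x,y world [-0.317  0.948 -0.001] [ 0.948  0.317 -0.002]
```

View pics/c8.png

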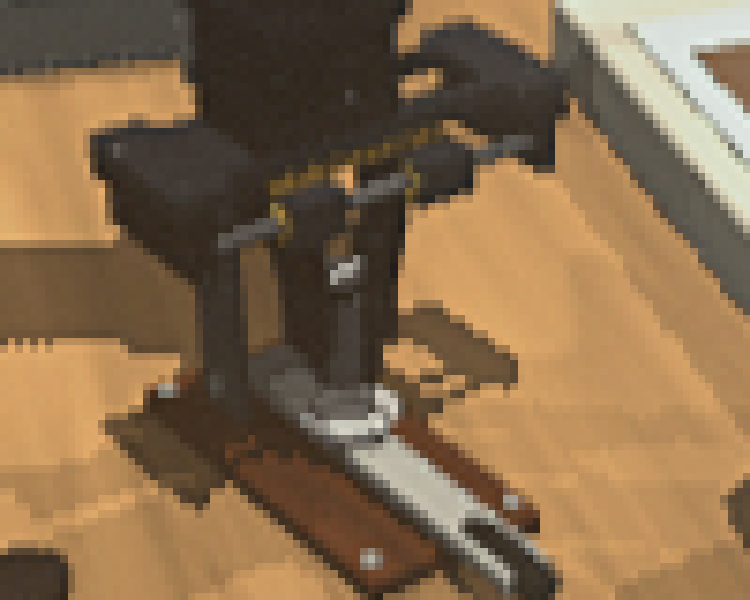

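Emit:
send_rows --pt "0 0 0 0 0 0.004 1" --pt "0 0 0 0 0 0.004 1" --pt "0 0 0 0 0 0.004 1" --pt "0 0 0 0 0 0.003 1" --pt "0 0 0 0 0 0.003 1" --pt "0 0 0 0 0 0.002 1" --pt "0 0 0 0 0 0.001 1" --pt "0 0 0 0 0 0 1" --pt "0 0 0 0 0 0 1" --pt "0 0 0 0 0 0 1"

```text
time: 11.55
ee_pos: [0.5221, 0.0438, 0.0693]
eef_rot: [0.584, 0.812, 0.0, 0.001]
ft_force: [0.0, 0.1, -0.6]
width: 0.0243
```

Run:
```python
from h import *
rem([.5215,.0443,.0677],18.65)
s,_=camera("side")
cv2.imwrite("pics/c9.png",cv2.resize(s[150:230,200:300],(750,600),interpolation=0))
```

```text
t 11.55 pos [0.5221 0.0438 0.0693] F [ 0.   0.1 -0.6] w 0.0243
rot [ 0.07  0.05 -0.16] shift tool [ 0.0007 -0.0004  0.0016]
tool x,y world [-0.317  0.948 -0.001] [0.948 0.317 0.001]
```

View pics/c9.png

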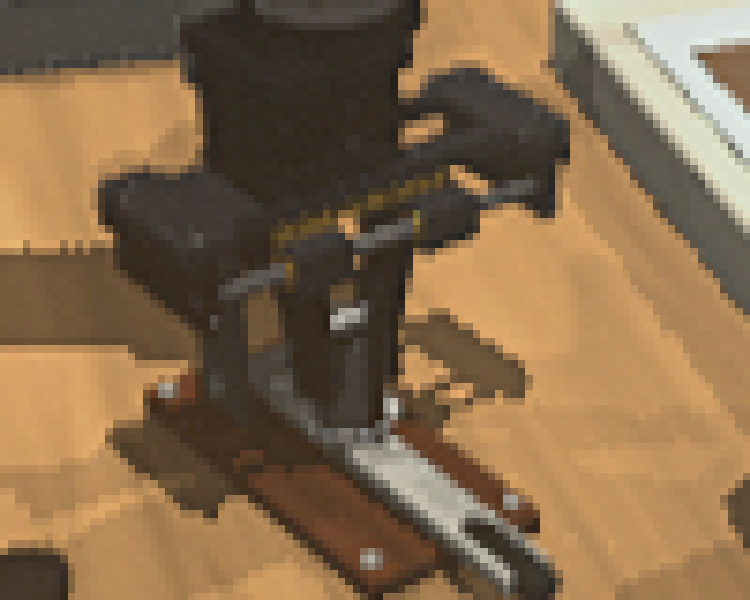

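Emit:
send_rows --pt "0 0 0 0 0 0.001 1" --pt "0 0 0 0 0 0.001 1" --pt "0 0 0 0 0 0 1" --pt "0 0 0 0 0 0 1" --pt "0 0 0 0 0 0 0.4" --pt "0 0 0 0 0 0 0" --pt "0 0 0 0 0 0 -1" --pt "0 0 0 0 0 0 -1" --pt "0 0 0 0 0 0 -1" --pt "0 0 0 0 0 0 -1"

```text
time: 12.6
ee_pos: [0.522, 0.0441, 0.0672]
eef_rot: [0.584, 0.812, 0.0, 0.001]
ft_force: [-0.3, 0.5, 0.2]
width: 0.0582
```

Run:
```python
from h import *
rem([.5215,.0443,.0677],18.65)
s,_=camera("side")
cv2.imwrite("pics/c10.png",cv2.resize(s[150:230,200:300],(750,600),interpolation=0))
```

```text
t 12.6 pos [0.522  0.0441 0.0672] F [-0.3  0.5  0.2] w 0.0582
rot [ 0.06  0.03 -0.14] shift tool [ 0.0004 -0.0004 -0.0005]
tool x,y world [-0.317  0.948 -0.001] [0.948 0.317 0.001]
```

View pics/c10.png

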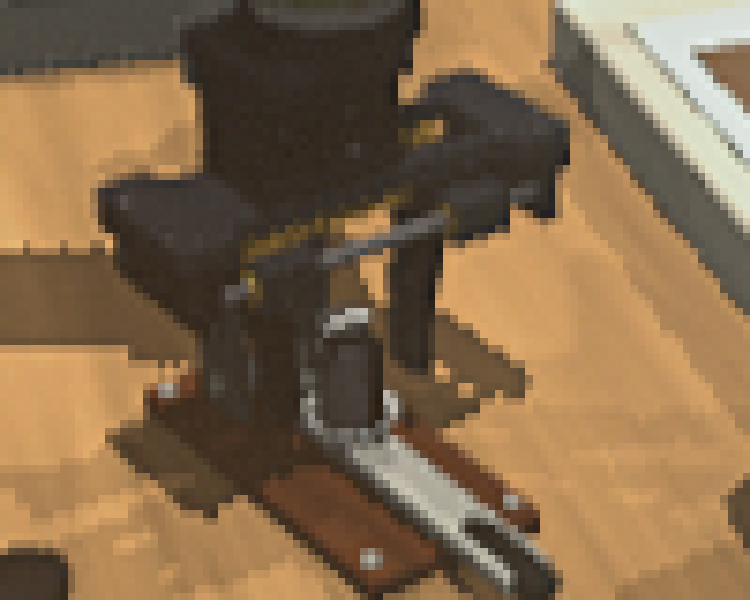

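Emit:
send_rows --pt "0 0 0 0 0 -0.01 -1" --pt "0 0 0 0 0 -0.02 -1" --pt "0 0 0 0 0 -0.03 -1" --pt "0 0 0 0 0 -0.035 -1" --pt "0 0 0 0 0 -0.035 -1" --pt "0 0 0 0 0 -0.035 -1" --pt "0 0 0 0 0 -0.035 -1" --pt "0 0 0 0 0 -0.035 -1" --pt "0 0 0 0 0 -0.03 -1" --pt "0 0 0 0 0 0 -1"

```text
time: 13.65
ee_pos: [0.5199, 0.0417, 0.3493]
eef_rot: [0.586, 0.81, 0.001, 0.001]
ft_force: [0.2, -0.2, -0.4]
width: 0.087
```

Run:
```python
from h import *
rem([.522,.0441,.34],18.65)
y=np.array([-.3197,.9475,0]);c=np.array([.522,.044,0.]);hinge=c+.07*y+[0,0,.105]
# top initial image: grip pixels -> 3D via depth, and vs line model
t=cv2.imread("pics/top0.png");d=np.load("pics/top0d.npy");C=camera_params("top");T=C["world_from_camera"];K=C["camera_matrix"]
for (u,v) in [(174,208),(178,208),(182,208),(186,208),(190,208),(194,208),(198,208)]:
    z=d[v,u];p=T[:3,:3]@(np.linalg.solve(K,[u,v,1.])*z)+T[:3,3];q=p-hinge
    print(u,p.round(3),"along y",(q@y).round(3),"x",(q@np.array([.9475,.3197,0])).round(3),"th",np.arctan2(q[2],-(q@y)).round(3))
print("pred")
for th in(1.95,2.1,2.25):
    f=lambda r:hinge+r*(-y*np.cos(th)+np.array([0,0,np.sin(th)]))
    print(th,[proj(n,f(r)).round(1) for n in("top","side") for r in(.119,.155,.190)])
p,_=camera("side");cv2.imwrite("pics/side11.png",p);cv2.imwrite("pics/c11.png",np.hstack([cv2.resize(p[90:230,180:300],(400,466)),cv2.resize(cv2.imread("pics/side0.png")[90:230,180:300],(400,466))]))
```

```text
t 13.65 pos [0.5199 0.0417 0.3493] F [ 0.2 -0.2 -0.4] w 0.087
rot [ 0.18  0.06 -0.38] shift tool [0.0017 0.0027 0.0093]
tool x,y world [-0.313  0.95  -0.001] [0.95  0.313 0.003]
174 [0.471 0.192 0.278] along y 0.086 x -0.001 th 2.033
178 [0.472 0.183 0.273] along y 0.078 x -0.003 th 2.005
182 [0.474 0.176 0.259] along y 0.071 x -0.003 th 2.002
186 [0.476 0.169 0.246] along y 0.063 x -0.003 th 1.992
190 [0.478 0.162 0.234] along y 0.055 x -0.004 th 1.977
194 [0.482 0.155 0.214] along y 0.048 x -0.003 th 1.987
198 [0.484 0.147 0.199] along y 0.04 x -0.003 th 1.972
pred
1.95 [array([195.2, 206.4]), array([187.9, 205.8]), array([180.3, 205.1]), array([224.4, 142.9]), array([221.6, 132. ]), array([218.9, 121.2])]
2.1 [array([189.3, 208.9]), array([180. , 209.2]), array([170.4, 209.4]), array([222.1, 143.6]), array([218.6, 133.1]), array([215.3, 122.9])]
2.25 [array([184.2, 211.4]), array([173.2, 212.4]), array([162.1, 213.5]), array([220.1, 145.1]), array([216.1, 135.2]), array([212.2, 125.6])]
```

View pics/c11.png

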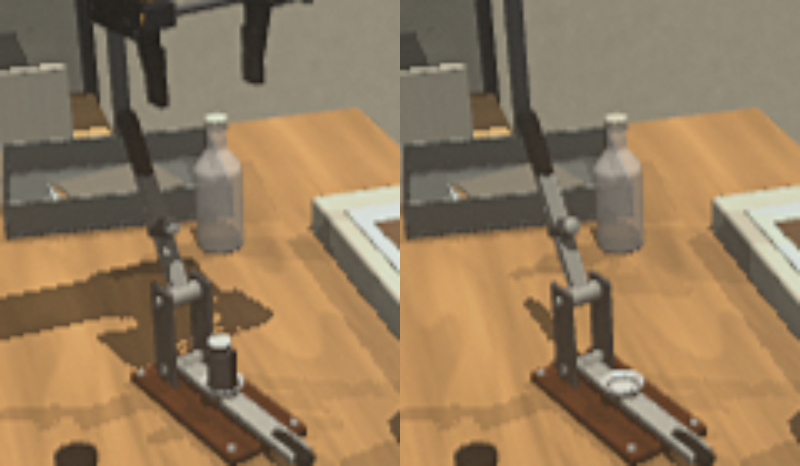

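```bash
cat >> h.py <<'E'
Y=np.array([-.3197,.9475,0]);C0=np.array([.520,.0435,0.]);H=C0+.07*Y+[0,0,.105]
def grip(th,r=.155,dz=-.002): return H+r*(-Y*np.cos(th)+np.array([0,0,np.sin(th)]))+[0,0,dz]
E
python3 -c "
from h import *
g=grip(2.06);print(g);rem([g[0],g[1],.33],18.65)"
```

```text
[0.47433466 0.17883908 0.23981964]
t 13.7 pos [0.5194 0.0416 0.3474] F [-0.1 -0.8  0.3] w 0.0872
rot [ 0.06  0.06 -0.39] shift tool [0.1445 0.0002 0.0173]
tool x,y world [-0.313  0.95  -0.001] [0.95  0.313 0.001]
```

Emit:
send_rows --pt "0 0 0 0.015 0 0 -1" --pt "0 0 0 0.025 0 0 -1" --pt "0 0 0 0.03 0 0 -1" --pt "0 0 0 0.03 0 0 -1" --pt "0 0 0 0.02 0 0 -1" --pt "0 0 0 0.01 0 0 -1" --pt "0 0 0 0.004 0 0 -1" --pt "0 0 0 0 0 0 -1" --pt "0 0 0 0 0 0 -1" --pt "0 0 0 0 0 0 -1"

```text
time: 14.7
ee_pos: [0.4744, 0.1673, 0.3425]
eef_rot: [0.589, 0.808, -0.004, -0.0]
ft_force: [-0.5, -0.5, -0.2]
width: 0.0868
```

Run:
```python
from h import *
rem(grip(2.06),18.65)
p,_=camera("side");cv2.imwrite("pics/c12.png",cv2.resize(p[70:220,170:300],(520,600)))
```

```text
t 14.7 pos [0.4744 0.1673 0.3425] F [-0.5 -0.5 -0.2] w 0.0868
rot [-0.37  0.23 -0.87] shift tool [0.0114 0.0041 0.1027]
tool x,y world [-0.305  0.952 -0.004] [ 0.952  0.305 -0.006]
```

View pics/c12.png

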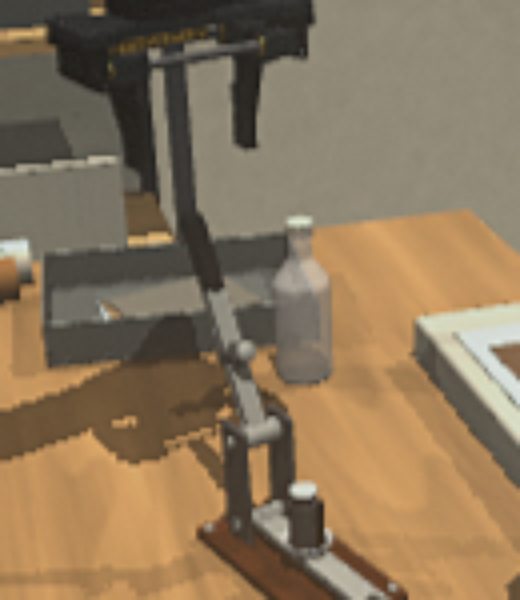

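Emit:
send_rows --pt "-0.3 0.2 -0.8 0.006 0.002 0 -1" --pt "0 0 0 0.005 0.002 0.004 -1" --pt "0 0 0 0 0 0.012 -1" --pt "0 0 0 0 0 0.016 -1" --pt "0 0 0 0 0 0.016 -1" --pt "0 0 0 0 0 0.016 -1" --pt "0 0 0 0 0 0.016 -1" --pt "0 0 0 0 0 0.012 -1" --pt "0 0 0 0 0 0.004 -1" --pt "0 0 0 0 0 0 -1"

```text
time: 15.75
ee_pos: [0.4741, 0.1787, 0.2373]
eef_rot: [0.584, 0.812, -0.002, -0.0]
ft_force: [1.1, 0.1, -0.6]
width: 0.0872
```

Run:
```python
from h import *
rem(grip(2.06),18.65)
p,_=camera("side");cv2.imwrite("pics/c13.png",cv2.resize(p[70:220,170:300],(520,600)))
```

```text
t 15.75 pos [0.4741 0.1787 0.2373] F [ 1.1  0.1 -0.6] w 0.0872
rot [-0.19  0.08 -0.08] shift tool [ 0.0001  0.0003 -0.0025]
tool x,y world [-0.318  0.948 -0.001] [ 0.948  0.318 -0.003]
```

View pics/c13.png

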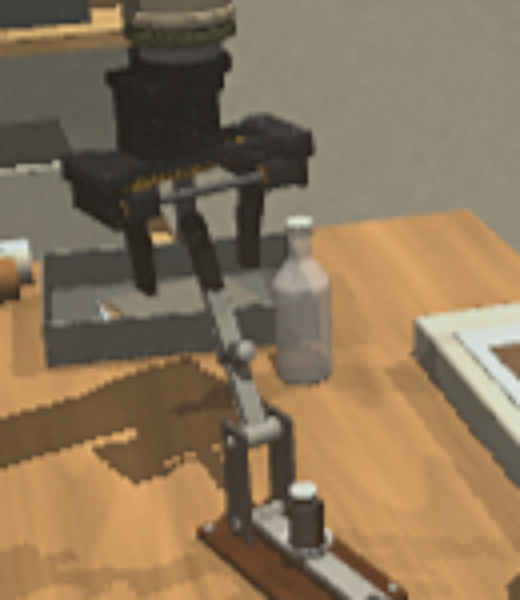

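Emit:
send_rows --pt "0 0 0 0 0 -0.0025 1" --pt "0 0 0 0 0 0 1" --pt "0 0 0 0 0 0 1" --pt "0 0 0 0 0 0 1" --pt "0 0 0 0 0 0 1" --pt "0 0 0 0 0 0 1" --pt "0 0 0 0 0 0 1" --pt "0 0 0 0 0 0 1" --pt "0 0 0 0 0 0 1" --pt "0 0 0 0 0 0 1" --force 12

```text
time: 16.8
ee_pos: [0.4776, 0.1796, 0.2432]
eef_rot: [0.584, 0.812, 0.002, 0.002]
ft_force: [11.3, 2.4, -5.2]
width: 0.0195
```

Run:
```python
from h import *
rem(grip(2.06),18.65)
p,_=camera("side");cv2.imwrite("pics/c14.png",cv2.resize(p[70:220,170:300],(520,600)))
```

```text
t 16.8 pos [0.4776 0.1796 0.2432] F [11.3  2.4 -5.2] w 0.0195
rot [ 0.38  0.04 -0.11] shift tool [ 0.0003 -0.0033  0.0034]
tool x,y world [-0.318  0.948 -0.001] [0.948 0.318 0.007]
```

View pics/c14.png

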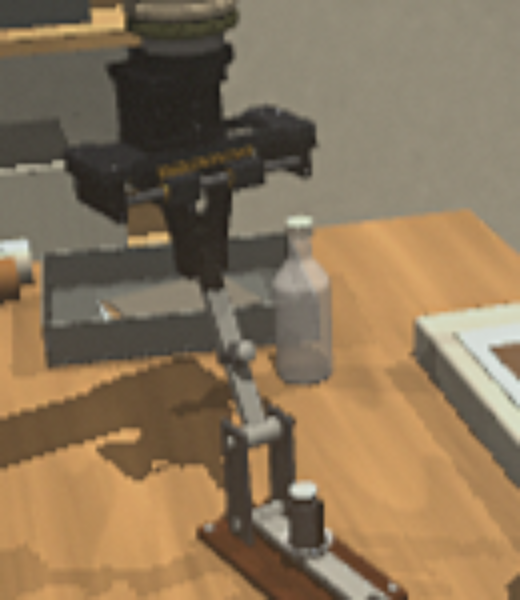

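```bash
sed -i 's/C0=np.array(\[.520,.0435,0.\])/C0=np.array([.5232,.0446,0.])/' h.py
cat >> h.py <<'E'
def arc(n=10,s=.008):
    st=read_state();q=st["ee_pos"]+[0,0,.002]-H;a=-(q@Y);b=q[2];print("t",st["time"],"r",np.hypot(a,b).round(4),"th",np.arctan2(b,a).round(3),"xoff",(q@np.array([.9475,.3197,0])).round(4),"F",st["ft_force"].round(1),"w",round(st["width"],4))
    th=np.arctan2(b,a);th0=th
    for i in range(n):
        m=th-s/.155/2;print(i,round(-np.sin(m)*s,4),round(np.cos(m)*s,4),end=' | ');th-=s/.155
    print("end th",th)
E
python3 -c "
from h import *
arc()"
```

```text
t 16.85 r 0.1579 th 2.048 xoff -0.0001 F [11.4  3.4 -5.5] w 0.02
0 -0.0072 -0.0035 | 1 -0.0074 -0.0031 | 2 -0.0075 -0.0027 | 3 -0.0077 -0.0023 | 4 -0.0078 -0.0019 | 5 -0.0079 -0.0015 | 6 -0.0079 -0.0011 | 7 -0.008 -0.0007 | 8 -0.008 -0.0003 | 9 -0.008 0.0001 | end th 1.5318066259765337
```

Emit:
send_rows --pt "0 0 0 0 0 0 1" --pt "0 0 0 -0.004 0 -0.002 1" --pt "0 0 0 -0.0072 0 -0.0035 1" --pt "0 0 0 -0.0074 0 -0.003 1" --pt "0 0 0 -0.0075 0 -0.0027 1" --pt "0 0 0 -0.0077 0 -0.0023 1" --pt "0 0 0 -0.0078 0 -0.0019 1" --pt "0 0 0 -0.0079 0 -0.0015 1" --pt "0 0 0 -0.008 0 -0.001 1" --pt "0 0 0 -0.008 0 -0.0005 1"

```text
time: 17.85
ee_pos: [0.4997, 0.1141, 0.2622]
eef_rot: [0.583, 0.812, 0.003, 0.001]
ft_force: [3.2, 3.2, -5.0]
width: 0.0199
```

Run:
```python
from h import *
arc()
rem(grip(1.5),18.65)
p,_=camera("side");cv2.imwrite("pics/c15.png",cv2.resize(p[70:220,170:300],(520,600)))
```

```text
t 17.85 r 0.1593 th 1.592 xoff -0.0 F [ 3.2  3.2 -5. ] w 0.0199
0 -0.008 0.0 | 1 -0.008 0.0005 | 2 -0.008 0.0009 | 3 -0.0079 0.0013 | 4 -0.0078 0.0017 | 5 -0.0077 0.0021 | 6 -0.0076 0.0025 | 7 -0.0075 0.0029 | 8 -0.0073 0.0032 | 9 -0.0071 0.0036 | end th 1.0757504013087813
t 17.85 pos [0.4997 0.1141 0.2622] F [ 3.2  3.2 -5. ] w 0.0199
rot [ 0.4  -0.08 -0.02] shift tool [-0.0143 -0.      0.0046]
tool x,y world [-0.319  0.948  0.001] [0.948 0.319 0.007]
```

View pics/c15.png

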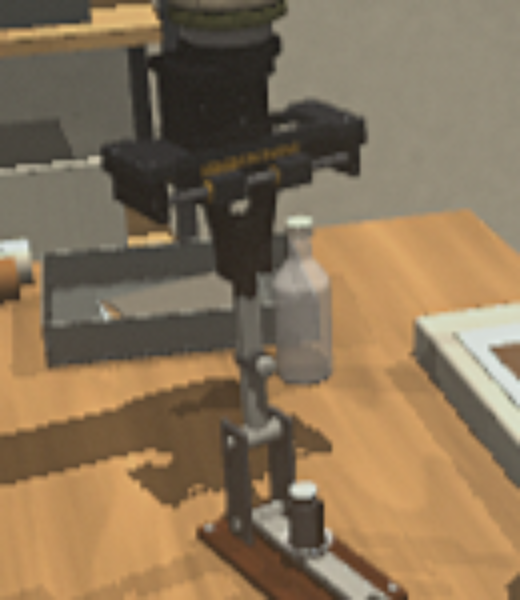

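Emit:
send_rows --pt "0 0 0 -0.008 0 0 1" --pt "0 0 0 -0.008 0 0.0005 1" --pt "0 0 0 -0.008 0 0.001 1" --pt "0 0 0 -0.008 0 0.0014 1" --pt "0 0 0 -0.0078 0 0.0018 1" --pt "0 0 0 -0.0077 0 0.0022 1" --pt "0 0 0 -0.0076 0 0.0026 1" --pt "0 0 0 -0.0075 0 0.003 1" --pt "0 0 0 -0.0073 0 0.0033 1" --pt "0 0 0 -0.007 0 0.0037 1"

```text
time: 18.9
ee_pos: [0.5267, 0.0341, 0.243]
eef_rot: [0.584, 0.812, 0.004, 0.002]
ft_force: [1.2, 1.5, 0.9]
width: 0.0197
```

Run:
```python
from h import *
arc()
rem(grip(1.),18.65)
```

```text
t 18.9 r 0.1617 th 1.046 xoff -0.0 F [1.2 1.5 0.9] w 0.0197
0 -0.0068 0.0042 | 1 -0.0066 0.0045 | 2 -0.0063 0.0049 | 3 -0.0061 0.0052 | 4 -0.0058 0.0055 | 5 -0.0055 0.0058 | 6 -0.0052 0.0061 | 7 -0.0049 0.0063 | 8 -0.0046 0.0066 | 9 -0.0042 0.0068 | end th 0.5298267094487565
t 18.9 pos [0.5267 0.0341 0.243 ] F [1.2 1.5 0.9] w 0.0197
rot [ 0.47 -0.09 -0.06] shift tool [-0.0027 -0.0001  0.0095]
tool x,y world [-0.319  0.948  0.002] [0.948 0.319 0.008]
```

Emit:
send_rows --pt "0 0 0 -0.0066 0 0.0043 1" --pt "0 0 0 -0.0065 0 0.0046 1" --pt "0 0 0 -0.0062 0 0.005 1" --pt "0 0 0 -0.006 0 0.0053 1" --pt "0 0 0 -0.0057 0 0.0056 1" --pt "0 0 0 -0.0054 0 0.0059 1" --pt "0 0 0 -0.005 0 0.0062 1" --pt "0 0 0 -0.0035 0 0.0045 1" --pt "0 0 0 -0.001 0 0.001 1" --pt "0 0 0 0 0 0 1"

```text
time: 19.9
ee_pos: [0.5436, -0.0162, 0.1962]
eef_rot: [0.585, 0.811, 0.003, 0.003]
ft_force: [0.5, -0.6, 2.7]
width: 0.0191
```

Run:
```python
from h import *
arc()
p,_=camera("side");cv2.imwrite("pics/c16.png",cv2.resize(p[110:230,190:300],(550,600)))
```

```text
t 19.9 r 0.1633 th 0.607 xoff -0.0001 F [ 0.5 -0.6  2.7] w 0.0191
0 -0.0044 0.0067 | 1 -0.004 0.0069 | 2 -0.0037 0.0071 | 3 -0.0033 0.0073 | 4 -0.0029 0.0074 | 5 -0.0025 0.0076 | 6 -0.0021 0.0077 | 7 -0.0017 0.0078 | 8 -0.0013 0.0079 | 9 -0.0009 0.0079 | end th 0.09117877220002679
```

View pics/c16.png

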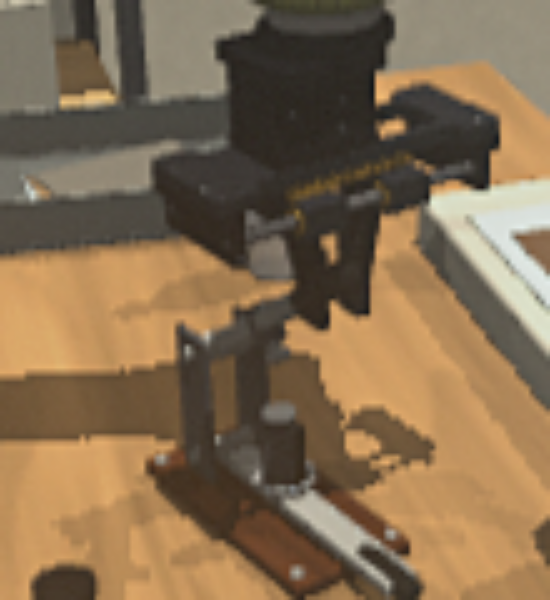

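Emit:
send_rows --pt "0 0 0 -0.0032 0 0.005 1" --pt "0 0 0 -0.003 0 0.005 1" --pt "0 0 0 -0.0028 0 0.0052 1" --pt "0 0 0 -0.0024 0 0.005 1" --pt "0 0 0 -0.002 0 0.0045 1" --pt "0 0 0 -0.001 0 0.003 1" --pt "0 0 0 -0.0005 0 0.001 1" --pt "0 0 0 0 0 0 1" --pt "0 0 0 0 0 0 1" --pt "0 0 0 0 0 0 1" --force 30

```text
time: 20.95
ee_pos: [0.5492, -0.0325, 0.1656]
eef_rot: [0.585, 0.811, 0.003, 0.004]
ft_force: [1.5, -2.6, 1.7]
width: 0.0183
```

Run:
```python
from h import *
arc(12,.003)
p,_=camera("side");cv2.imwrite("pics/c17.png",cv2.resize(p[110:230,190:300],(550,600)))
```

```text
t 20.95 r 0.1638 th 0.392 xoff -0.0001 F [ 1.5 -2.6  1.7] w 0.0183
0 -0.0011 0.0028 | 1 -0.0011 0.0028 | 2 -0.001 0.0028 | 3 -0.001 0.0028 | 4 -0.0009 0.0029 | 5 -0.0008 0.0029 | 6 -0.0008 0.0029 | 7 -0.0007 0.0029 | 8 -0.0007 0.0029 | 9 -0.0006 0.0029 | 10 -0.0006 0.0029 | 11 -0.0005 0.003 | end th 0.15987928817147623
```

View pics/c17.png

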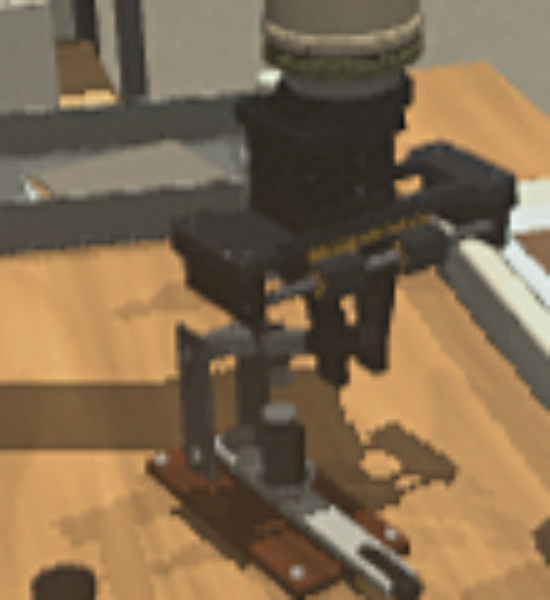

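Emit:
send_rows --pt "0 0 0 -0.0007 0 0.0018 1" --pt "0 0 0 -0.0007 0 0.0018 1" --pt "0 0 0 -0.0006 0 0.0018 1" --pt "0 0 0 -0.0006 0 0.0018 1" --pt "0 0 0 -0.0006 0 0.0018 1" --pt "0 0 0 -0.0006 0 0.0018 1" --pt "0 0 0 -0.0005 0 0.0018 1" --pt "0 0 0 0 0 0.0005 1" --pt "0 0 0 0 0 0 1" --pt "0 0 0 0 0 0 1"

```text
time: 22.0
ee_pos: [0.5508, -0.0375, 0.1516]
eef_rot: [0.585, 0.811, 0.003, 0.004]
ft_force: [1.0, -2.7, 2.4]
width: 0.0189
```

Run:
```python
from h import *
arc(12,.0015)
p,_=camera("side");cv2.imwrite("pics/c18.png",cv2.resize(p[160:220,210:280],(700,600)))
```

```text
t 22.0 r 0.1639 th 0.301 xoff -0.0001 F [ 1.  -2.7  2.4] w 0.0189
0 -0.0004 0.0014 | 1 -0.0004 0.0014 | 2 -0.0004 0.0014 | 3 -0.0004 0.0014 | 4 -0.0004 0.0015 | 5 -0.0004 0.0015 | 6 -0.0004 0.0015 | 7 -0.0003 0.0015 | 8 -0.0003 0.0015 | 9 -0.0003 0.0015 | 10 -0.0003 0.0015 | 11 -0.0003 0.0015 | end th 0.18495098108814909
```

View pics/c18.png

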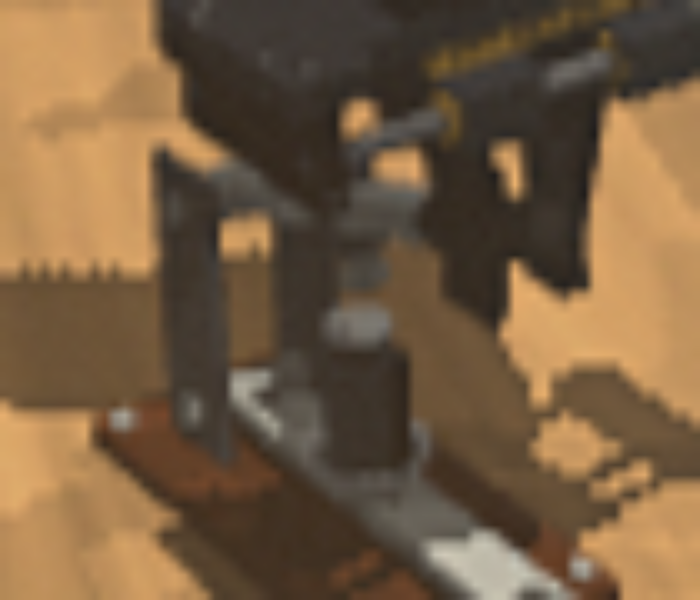

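Emit:
send_rows --pt "0 0 0 -0.0004 0 0.0014 1" --pt "0 0 0 -0.0004 0 0.0014 1" --pt "0 0 0 -0.0004 0 0.0014 1" --pt "0 0 0 -0.0004 0 0.0014 1" --pt "0 0 0 -0.0004 0 0.0014 1" --pt "0 0 0 -0.0003 0 0.0014 1" --pt "0 0 0 -0.0003 0 0.0014 1" --pt "0 0 0 0 0 0 1" --pt "0 0 0 0 0 0 1" --pt "0 0 0 0 0 0 1"

```text
time: 23.05
ee_pos: [0.5518, -0.0403, 0.1409]
eef_rot: [0.585, 0.811, 0.002, 0.004]
ft_force: [0.9, -2.5, 2.2]
width: 0.0186
```

Run:
```python
from h import *
arc(6,.001)
p,_=camera("side");cv2.imwrite("pics/c19.png",cv2.resize(p[160:220,210:280],(700,600)))
```

```text
t 23.05 r 0.164 th 0.233 xoff -0.0 F [ 0.9 -2.5  2.2] w 0.0186
0 -0.0002 0.001 | 1 -0.0002 0.001 | 2 -0.0002 0.001 | 3 -0.0002 0.001 | 4 -0.0002 0.001 | 5 -0.0002 0.001 | end th 0.19449034291829995
```

View pics/c19.png

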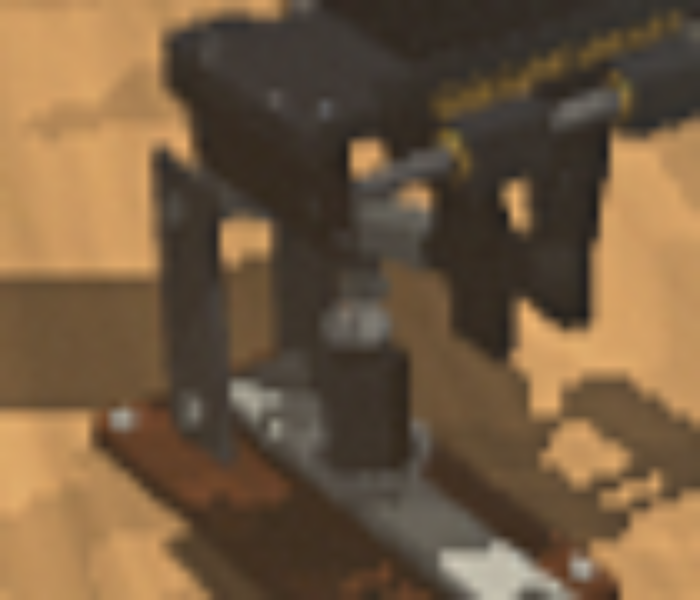

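Emit:
send_rows --pt "0 0 0 -0.0002 0 0.001 1" --pt "0 0 0 -0.0002 0 0.001 1" --pt "0 0 0 -0.0002 0 0.001 1" --pt "0 0 0 -0.0002 0 0.001 1" --pt "0 0 0 -0.0002 0 0.001 1" --pt "0 0 0 -0.0002 0 0.001 1" --pt "0 0 0 -0.0002 0 0.001 1" --pt "0 0 0 -0.0001 0 0.0008 1" --pt "0 0 0 -0.0001 0 0.0006 1" --pt "0 0 0 0 0 0 1"

```text
time: 24.1
ee_pos: [0.5524, -0.0421, 0.1318]
eef_rot: [0.585, 0.811, 0.002, 0.004]
ft_force: [1.4, -2.7, 2.4]
width: 0.0181
```

Run:
```python
from h import *
arc(2,.001)
p,_=camera("side");cv2.imwrite("pics/c20.png",cv2.resize(p[160:220,210:280],(700,600)))
```

```text
t 24.1 r 0.1641 th 0.176 xoff -0.0 F [ 1.4 -2.7  2.4] w 0.0181
0 -0.0002 0.001 | 1 -0.0002 0.001 | end th 0.16356669497916648
```

View pics/c20.png

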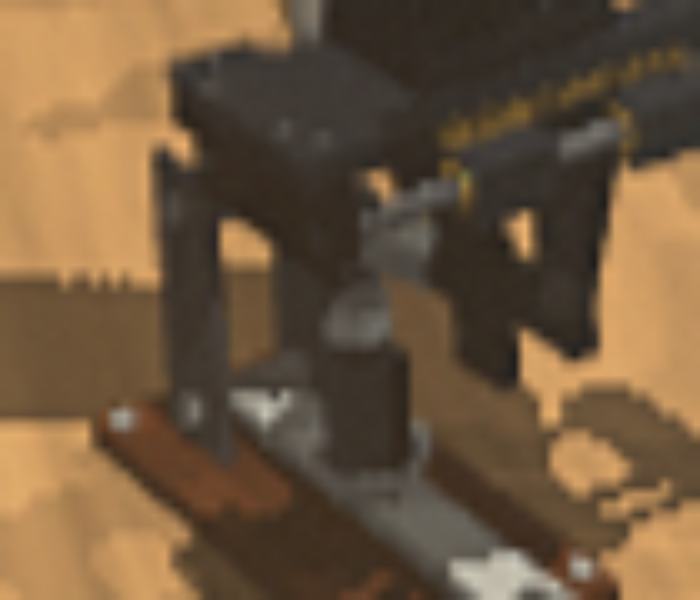

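Emit:
send_rows --pt "0 0 0 0 0 0.0004 1" --pt "0 0 0 -0.0001 0 0.0004 1" --pt "0 0 0 0 0 0.0004 1" --pt "0 0 0 -0.0001 0 0.0004 1" --pt "0 0 0 0 0 0.0004 1" --pt "0 0 0 -0.0001 0 0.0004 1" --pt "0 0 0 0 0 0.0004 1" --pt "0 0 0 -0.0001 0 0.0004 1" --pt "0 0 0 0 0 0.0004 1" --pt "0 0 0 0 0 0.0004 1"

```text
time: 25.15
ee_pos: [0.5527, -0.0428, 0.1277]
eef_rot: [0.585, 0.811, 0.002, 0.004]
ft_force: [1.6, -3.0, 2.3]
width: 0.0181
```

Run:
```python
from h import *
arc(1,.001);print(read_state()["ee_pos"])
```

```text
t 25.15 r 0.1641 th 0.151 xoff -0.0 F [ 1.6 -3.   2.3] w 0.0181
0 -0.0001 0.001 | end th 0.14436243476063124
[ 0.55265354 -0.04280449  0.12765369]
```

Emit:
send_rows --pt "0 0 0 0 0 0.0004 1" --pt "0 0 0 -0.0001 0 0.0004 1" --pt "0 0 0 0 0 0.0004 1" --pt "0 0 0 -0.0001 0 0.0004 1" --pt "0 0 0 0 0 0.0004 1" --pt "0 0 0 -0.0001 0 0.0004 1" --pt "0 0 0 0 0 0.0004 1" --pt "0 0 0 0 0 0.0003 1" --pt "0 0 0 0 0 0.0003 1" --pt "0 0 0 0 0 0.0003 1"

```text
time: 26.15
ee_pos: [0.5528, -0.0434, 0.1236]
eef_rot: [0.585, 0.811, 0.002, 0.004]
ft_force: [0.6, -3.5, 2.4]
width: 0.0181
```

Run:
```python
from h import *
arc(1,.001)
p,_=camera("side");cv2.imwrite("pics/c21.png",cv2.resize(p[160:220,210:280],(700,600)))
```

```text
t 26.15 r 0.1641 th 0.126 xoff -0.0001 F [ 0.6 -3.5  2.4] w 0.0181
0 -0.0001 0.001 | end th 0.11949661786552813
```

View pics/c21.png

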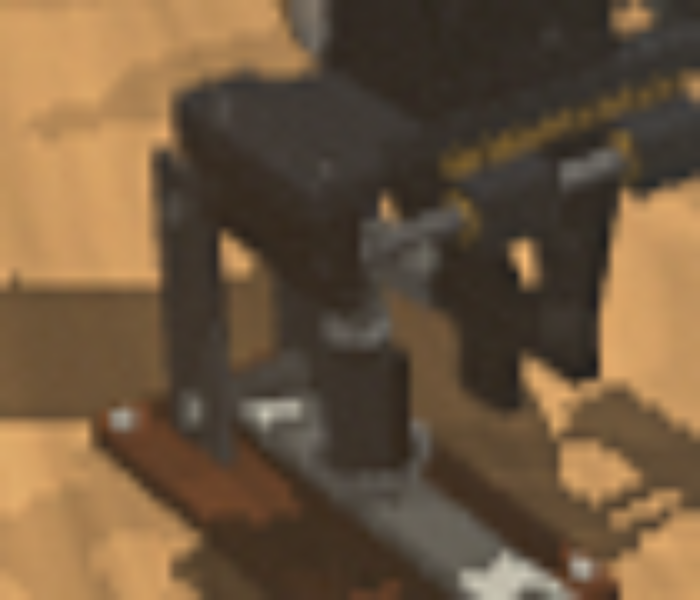

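Emit:
send_rows --pt "0 0 0 0 0 0.0004 1" --pt "0 0 0 0 0 0.0004 1" --pt "0 0 0 0 0 0.0004 1" --pt "0 0 0 -0.0001 0 0.0004 1" --pt "0 0 0 0 0 0.0004 1" --pt "0 0 0 0 0 0.0004 1" --pt "0 0 0 0 0 0.0003 1" --pt "0 0 0 -0.0001 0 0.0003 1" --pt "0 0 0 0 0 0.0003 1" --pt "0 0 0 0 0 0.0003 1"

```text
time: 27.2
ee_pos: [0.553, -0.0437, 0.1202]
eef_rot: [0.585, 0.811, 0.002, 0.004]
ft_force: [-0.0, -4.0, 5.4]
width: 0.0177
```

Emit:
send_rows --pt "0 0 0 0 0 0.0003 1" --pt "0 0 0 0 0 0.0003 1" --pt "0 0 0 0 0 0.0003 1" --pt "0 0 0 0 0 0.0003 1" --pt "0 0 0 0 0 0.0003 1" --pt "0 0 0 0 0 0.0003 1" --pt "0 0 0 0 0 0.0002 1" --pt "0 0 0 0 0 0.0002 1" --pt "0 0 0 0 0 0.0002 1" --pt "0 0 0 0 0 0.0002 1"

```text
time: 28.2
ee_pos: [0.5531, -0.0438, 0.1193]
eef_rot: [0.585, 0.811, 0.003, 0.004]
ft_force: [0.1, -3.9, 6.2]
width: 0.0184
```

Emit:
send_rows --pt "0 0 0 0 0 0.0005 1" --pt "0 0 0 0 0 0.0005 1" --pt "0 0 0 0 0 0.0005 1" --pt "0 0 0 0 0 0.0005 1" --pt "0 0 0 0 0 0.0005 1" --pt "0 0 0 0 0 0.0005 1" --pt "0 0 0 0 0 0.0005 1" --pt "0 0 0 0 0 0.0005 1" --pt "0 0 0 0 0 0.0005 1" --pt "0 0 0 0 0 0.0005 1"

```text
time: 29.2
ee_pos: [0.5532, -0.044, 0.1182]
eef_rot: [0.585, 0.811, 0.004, 0.004]
ft_force: [-2.7, -3.7, 10.6]
width: 0.0187
```

Emit:
send_rows --pt "0 0 0 0 0 0.0006 1" --pt "0 0 0 0 0 0.0006 1" --pt "0 0 0 0 0 0.0006 1" --pt "0 0 0 0 0 0.0006 1" --pt "0 0 0 0 0 0.0006 1" --pt "0 0 0 0 0 0.0006 1" --pt "0 0 0 0 0 0.0006 1" --pt "0 0 0 0 0 0.0006 1" --pt "0 0 0 0 0 0.0006 1" --pt "0 0 0 0 0 0.0006 1"

```text
time: 30.2
ee_pos: [0.5532, -0.044, 0.1177]
eef_rot: [0.585, 0.811, 0.005, 0.002]
ft_force: [-2.9, -3.3, 11.8]
width: 0.0184
```

Emit:
send_rows --pt "0 0 0 0 0 0.0007 1" --pt "0 0 0 0 0 0.0007 1" --pt "0 0 0 0 0 0.0007 1" --pt "0 0 0 0 0 0.0007 1" --pt "0 0 0 0 0 0.0007 1" --pt "0 0 0 0 0 0.0007 1" --pt "0 0 0 0 0 0.0007 1" --pt "0 0 0 0 0 0.0007 1" --pt "0 0 0 0 0 0.0007 1" --pt "0 0 0 0 0 0.0007 1"

```text
time: 31.2
ee_pos: [0.5532, -0.044, 0.1172]
eef_rot: [0.585, 0.811, 0.007, 0.001]
ft_force: [-2.7, -4.0, 13.0]
width: 0.0186
```

Emit:
send_rows --pt "0 0 0 0 0 0.0008 1" --pt "0 0 0 0 0 0.0008 1" --pt "0 0 0 0 0 0.0008 1" --pt "0 0 0 0 0 0.0008 1" --pt "0 0 0 0 0 0.0008 1" --pt "0 0 0 0 0 0.0008 1" --pt "0 0 0 0 0 0.0006 1" --pt "0 0 0 0 0 0.0006 1" --pt "0 0 0 0 0 0.0006 1" --pt "0 0 0 0 0 0.0006 1"

```text
time: 32.2
ee_pos: [0.5532, -0.044, 0.1169]
eef_rot: [0.585, 0.811, 0.009, -0.0]
ft_force: [-4.5, -4.2, 11.7]
width: 0.0187
```

Run:
```python
from h import *
arc(1,.001)
p,_=camera("side");cv2.imwrite("pics/c22.png",cv2.resize(p[160:220,210:280],(700,600)))
```

```text
t 32.2 r 0.1641 th 0.085 xoff 0.0001 F [-4.5 -4.2 11.7] w 0.0187
0 -0.0001 0.001 | end th 0.07820588171893429
```

View pics/c22.png

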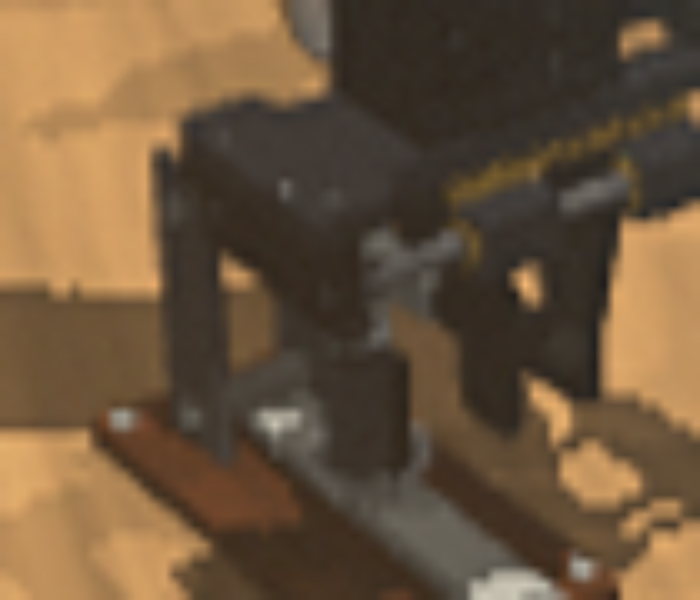

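Run:
```python
from h import *
rem(grip(.08),18.65);print(read_state()["torque"])
```

```text
t 32.25 pos [ 0.5532 -0.044   0.1169] F [-3.  -3.7 11.2] w 0.019
rot [ 0.86 -0.65 -0.33] shift tool [ 0.009  -0.0002  0.0016]
tool x,y world [-0.314  0.949  0.011] [0.949 0.314 0.015]
[-0.75937034  0.67426372  0.06518171]
```

Emit:
send_rows --pt "0.05 0 0 0 0 0.0008 1" --pt "0.05 0 0 0 0 0.0009 1" --pt "0.05 0 0 0 0 0.0009 1" --pt "0.05 0 0 0 0 0.0009 1" --pt "0.05 0 0 0 0 0.0009 1" --pt "0.05 0 0 0 0 0.0009 1" --pt "0.05 0 0 0 0 0.0009 1" --pt "0.05 0 0 0 0 0.0008 1" --pt "0.05 0 0 0 0 0.0008 1" --pt "0.05 0 0 0 0 0.0008 1"

```text
time: 33.25
ee_pos: [0.5532, -0.044, 0.1161]
eef_rot: [0.586, 0.81, 0.008, -0.004]
ft_force: [-4.3, -4.0, 13.4]
width: 0.0187
```

Emit:
send_rows --pt "0.05 0 0 0 0 0.0009 1" --pt "0.05 0 0 0 0 0.0009 1" --pt "0.05 0 0 0 0 0.0009 1" --pt "0.05 0 0 0 0 0.0009 1" --pt "0.05 0 0 0 0 0.0009 1" --pt "0.05 0 0 0 0 0.0009 1" --pt "0.05 0 0 0 0 0.0008 1" --pt "0.05 0 0 0 0 0.0008 1" --pt "0.05 0 0 0 0 0.0008 1" --pt "0.05 0 0 0 0 0.0008 1"

```text
time: 34.25
ee_pos: [0.5532, -0.0446, 0.1092]
eef_rot: [0.586, 0.81, 0.005, -0.007]
ft_force: [0.6, -4.2, 2.9]
width: 0.0186
```

Run:
```python
from h import *
rem(grip(.08),18.65)
p,_=camera("side");cv2.imwrite("pics/c23.png",cv2.resize(p[160:220,210:280],(700,600)))
```

```text
t 34.25 pos [ 0.5532 -0.0446  0.1092] F [ 0.6 -4.2  2.9] w 0.0186
rot [-0.01 -1.   -0.4 ] shift tool [ 0.0097  0.     -0.006 ]
tool x,y world [-0.313  0.95   0.017] [ 0.95   0.313 -0.   ]
```

View pics/c23.png

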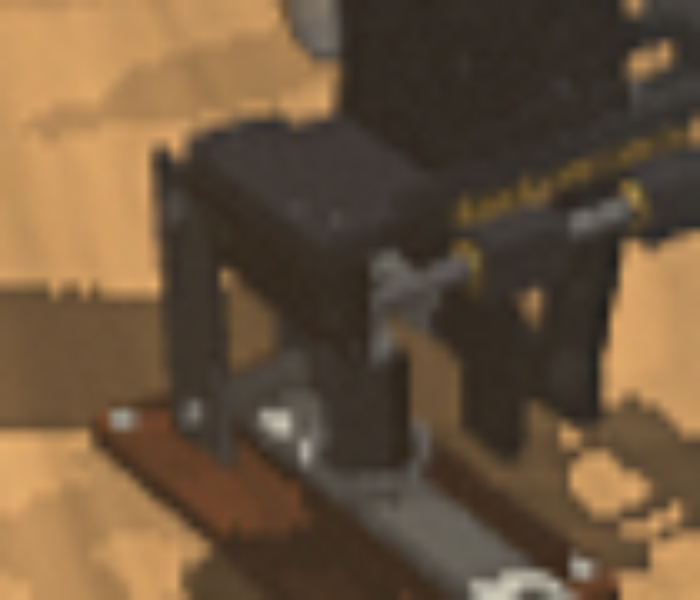

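Emit:
send_rows --pt "0 0 0 0 0 0 1" --pt "0 0 0 0 0 0 1" --pt "0 0 0 0 0 0 0.7" --pt "0 0 0 0 0 0 0.4" --pt "0 0 0 0 0 0 0" --pt "0 0 0 0 0 0 -0.3" --pt "0 0 0 0 0 0 -0.3" --pt "0 0 0 0 0 0 -0.3" --pt "0 0 0 0 0 0 -0.3" --pt "0 0 0 0 0 0 -0.3"

```text
time: 35.3
ee_pos: [0.5512, -0.0405, 0.1072]
eef_rot: [0.584, 0.811, 0.005, -0.01]
ft_force: [0.2, -0.2, 0.1]
width: 0.0553
```

Run:
```python
from h import *
rem(grip(.08),18.65)
p,_=camera("side");cv2.imwrite("pics/c24.png",cv2.resize(p[160:220,210:280],(700,600)))
```

```text
t 35.3 pos [ 0.5512 -0.0405  0.1072] F [ 0.2 -0.2  0.1] w 0.0553
rot [-0.25 -1.3  -0.19] shift tool [ 0.0053  0.0006 -0.0081]
tool x,y world [-0.317  0.948  0.023] [ 0.949  0.317 -0.004]
```

View pics/c24.png

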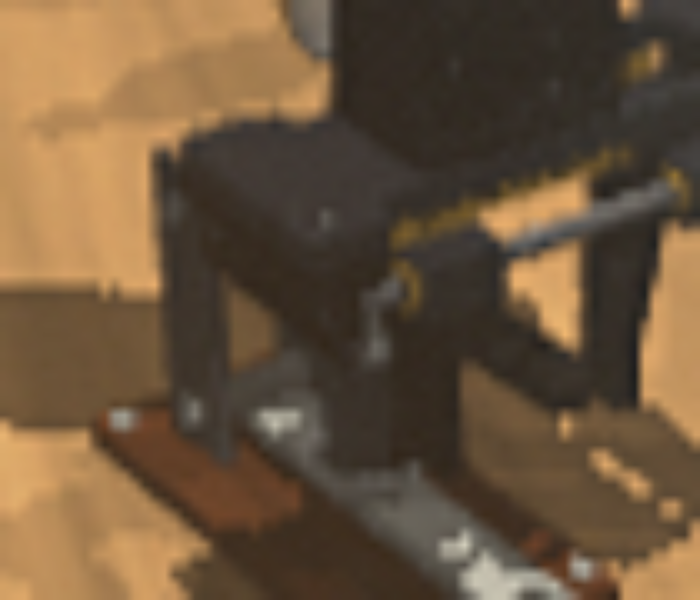

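Released; rise straight up.

Emit:
send_rows --pt "0 0 0 0 0 -0.006 -1" --pt "0 0 0 0 0 -0.012 -1" --pt "0 0 0 0 0 -0.02 -1" --pt "0 0 0 0 0 -0.025 -1" --pt "0 0 0 0 0 -0.025 -1" --pt "0 0 0 0 0 -0.025 -1" --pt "0 0 0 0 0 -0.025 -1" --pt "0 0 0 0 0 -0.025 -1" --pt "0 0 0 0 0 -0.02 -1" --pt "0 0 0 0 0 0 -1"

```text
time: 36.35
ee_pos: [0.5529, -0.0466, 0.3065]
eef_rot: [0.586, 0.81, 0.007, -0.008]
ft_force: [-0.0, 0.0, -0.5]
width: 0.0874
```

Run:
```python
from h import *
rem(grip(.08),18.65)
p,_=camera("side");cv2.imwrite("pics/c25.png",cv2.resize(p[155:230,200:290],(720,600)))
```

```text
t 36.35 pos [ 0.5529 -0.0466  0.3065] F [-0.   0.  -0.5] w 0.0874
rot [ 0.05 -1.21 -0.4 ] shift tool [0.0073 0.0008 0.1913]
tool x,y world [-0.313  0.949  0.021] [0.95  0.313 0.001]
```

View pics/c25.png

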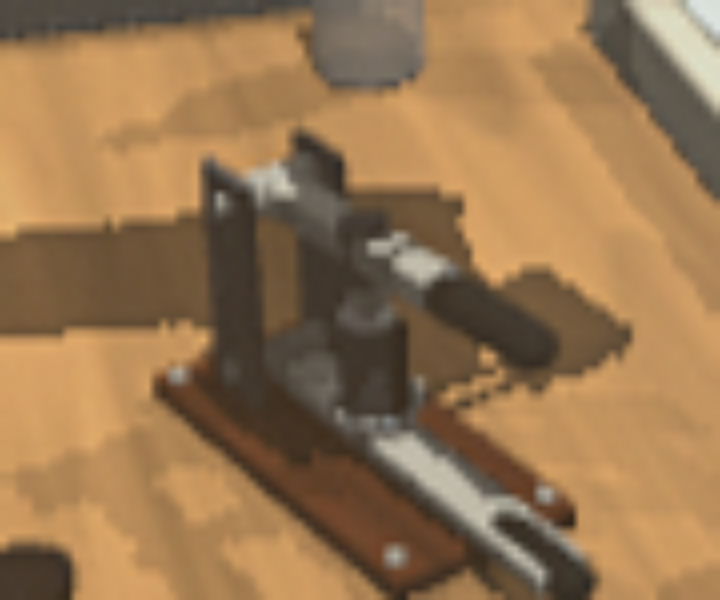

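Run:
```python
from h import *
p,_=camera("side");q=cv2.imread("pics/side11.png")
f=lambda a:cv2.resize(np.clip(a[180:212,232:264].astype(float)*1.4,0,255).astype(np.uint8),(400,400),interpolation=0)
cv2.imwrite("pics/c26.png",np.hstack([f(q),f(p)]));cv2.imwrite("pics/full26.png",p)
c=C0
for z in(.032,.076,.080,.082,.086): print(z,proj("side",[c[0],c[1],z]).round(1))
for im in(q,p): print([int(im[r,244:248].mean()) for r in range(184,206)])
```

```text
0.032 [246.3 205.6]
0.076 [245.7 194.1]
0.08 [245.7 193. ]
0.082 [245.7 192.4]
0.086 [245.6 191.4]
[109, 119, 107, 83, 116, 104, 154, 210, 223, 210, 135, 39, 66, 71, 63, 63, 64, 64, 63, 64, 63, 61]
[58, 118, 108, 72, 71, 65, 58, 67, 72, 72, 82, 89, 72, 52, 53, 54, 52, 57, 59, 61, 60, 61]
```

View pics/c26.png

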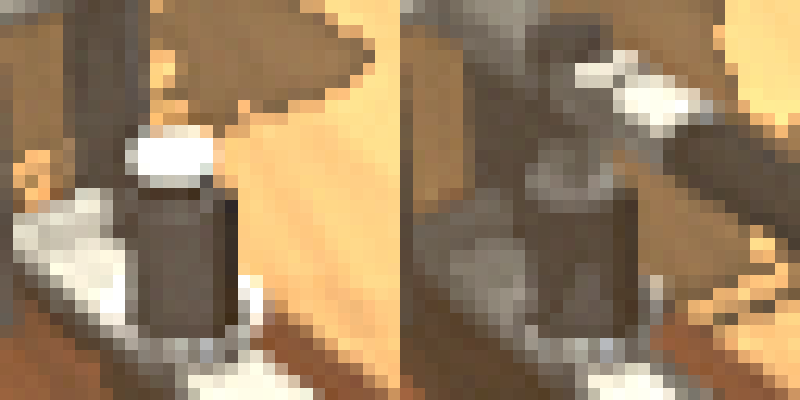

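View pics/full26.png

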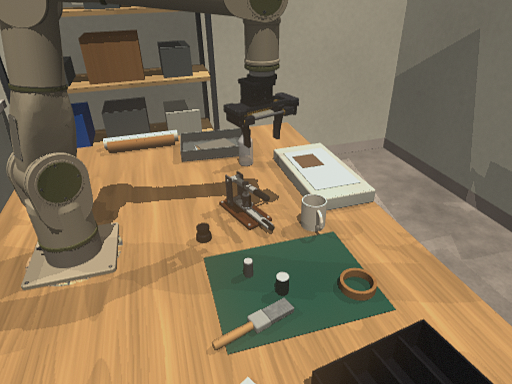

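```bash
python3 -c "
from h import *
print(close_job(),read_state()['time'])"
```

```text
the job is handed in; nothing more can be done
the job is handed in; nothing more can be done
```

The cap is pressed home. The cassette is standing upright in the cup, I have let go of everything, and the job is handed in at about 36 s.

- **Picking the cassette:** I chose the one whose cap measured at the raised height (top at 55 mm, with the black neck visible). I gripped it by the shell and stood it in the cup.
- **Pressing:** I pinched the handle grip, swung the handle over and pressed it down in small steps. The upward force at the grip rose from about 2.4 N to 13.4 N, then fell to 2.9 N as the grip dropped about 7 mm. I stopped there, opened the fingers and backed off. I did not press on to feel the closed cap. Force was read only once a second, so a brief higher peak could have gone unseen, though the small steps made one unlikely.
- **Last checks:** The final side picture shows the cap about 2 pixels lower than before. That fits the 6 mm travel, and there is no neck gap left. The view is coarse (about 0.27 pixel per mm) and shaded by the handle. The handle is still down just over the cap, the gripper is clear with no force on it, and the other things look undisturbed.
- **Disagreement:** My two estimates of the press's sideways position differed by about 3 mm. When the fingers closed on the handle they pushed sideways with about 11 N, which settled in favour of the cup-based estimate. It did no visible harm.

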